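Put the audio guides on charge

TASK

Put the returned audio guides on charge. First reset the charging dock: pull its red knob up all the way to the stop and let it spring back; then set every blue-handled guide, on its domed base, fully down and upright in a cup of its own (any cup), and only when all are in turn the dial clockwise to the third click, marked by three red dots. Leave the mug, the calculator and the cards alone.

Things in the scene. Friction and masses are not known exactly. Their poses are not given: they have to be found in the camera images.
- dock: charging dock, a fixed white slab 164 (x) x 336 (y) x 10 mm with six grey dished cups and, at its -y end, a grey control panel 21 mm high. Origin: underside, in the middle of the cups; x to the rear row, y away from the panel, z up; turned up to 0.2 rad. Cups at x = +-38, y = 76, 0, -76 mm; dial axis at (-40, -172), pull knob at (45, -172) mm.
- cup_0 (a point): seat of one of six like cups (two rows, three columns, 76 mm apart): a grey dish, rim 68 mm across, rim top 15 mm above this point, with 45 degree flanks that centre a domed base. The point is on the cup axis where the origin of a fully seated guide comes to be; z up.
- cup_1 (a point): seat of one of six like cups (two rows, three columns, 76 mm apart): a grey dish, rim 68 mm across, rim top 15 mm above this point, with 45 degree flanks that centre a domed base. The point is on the cup axis where the origin of a fully seated guide comes to be; z up.
- cup_2 (a point): seat of one of six like cups (two rows, three columns, 76 mm apart): a grey dish, rim 68 mm across, rim top 15 mm above this point, with 45 degree flanks that centre a domed base. The point is on the cup axis where the origin of a fully seated guide comes to be; z up.
- cup_3 (a point): seat of one of six like cups (two rows, three columns, 76 mm apart): a grey dish, rim 68 mm across, rim top 15 mm above this point, with 45 degree flanks that centre a domed base. The point is on the cup axis where the origin of a fully seated guide comes to be; z up.
- cup_4 (a point): seat of one of six like cups (two rows, three columns, 76 mm apart): a grey dish, rim 68 mm across, rim top 15 mm above this point, with 45 degree flanks that centre a domed base. The point is on the cup axis where the origin of a fully seated guide comes to be; z up.
- cup_5 (a point): seat of one of six like cups (two rows, three columns, 76 mm apart): a grey dish, rim 68 mm across, rim top 15 mm above this point, with 45 degree flanks that centre a domed base. The point is on the cup axis where the origin of a fully seated guide comes to be; z up.
- guide_0: audio guide, round about z: black bottom-heavy domed base (30 mm sphere about a point 28 mm above the origin, with a 22 mm flat foot), white shoulder 60 mm wide, blue handle 26 mm in diameter from 52 to 84 mm, round top at 92 mm; about 0.17 kg; stands by itself, rights itself if tipped. Origin: centre of the underside. Grip the handle 74 mm up. 4 to 6 of the six are there, others None.
- guide_1: audio guide, round about z: black bottom-heavy domed base (30 mm sphere about a point 28 mm above the origin, with a 22 mm flat foot), white shoulder 60 mm wide, blue handle 26 mm in diameter from 52 to 84 mm, round top at 92 mm; about 0.17 kg; stands by itself, rights itself if tipped. Origin: centre of the underside. Grip the handle 74 mm up. 4 to 6 of the six are there, others None.
- guide_2: audio guide, round about z: black bottom-heavy domed base (30 mm sphere about a point 28 mm above the origin, with a 22 mm flat foot), white shoulder 60 mm wide, blue handle 26 mm in diameter from 52 to 84 mm, round top at 92 mm; about 0.17 kg; stands by itself, rights itself if tipped. Origin: centre of the underside. Grip the handle 74 mm up. 4 to 6 of the six are there, others None.
- guide_3: audio guide, round about z: black bottom-heavy domed base (30 mm sphere about a point 28 mm above the origin, with a 22 mm flat foot), white shoulder 60 mm wide, blue handle 26 mm in diameter from 52 to 84 mm, round top at 92 mm; about 0.17 kg; stands by itself, rights itself if tipped. Origin: centre of the underside. Grip the handle 74 mm up. 4 to 6 of the six are there, others None.
- guide_4: audio guide, round about z: black bottom-heavy domed base (30 mm sphere about a point 28 mm above the origin, with a 22 mm flat foot), white shoulder 60 mm wide, blue handle 26 mm in diameter from 52 to 84 mm, round top at 92 mm; about 0.17 kg; stands by itself, rights itself if tipped. Origin: centre of the underside. Grip the handle 74 mm up. 4 to 6 of the six are there, others None.
- guide_5: audio guide, round about z: black bottom-heavy domed base (30 mm sphere about a point 28 mm above the origin, with a 22 mm flat foot), white shoulder 60 mm wide, blue handle 26 mm in diameter from 52 to 84 mm, round top at 92 mm; about 0.17 kg; stands by itself, rights itself if tipped. Origin: centre of the underside. Grip the handle 74 mm up. 4 to 6 of the six are there, others None.
- dial (a joint): angle of the black dial at the front of the panel, growing clockwise from above. Click positions: 0 (bar mark), 0.45 (one dot), 0.90 (two dots), 1.35 (three red dots, third click from the bar mark), 1.80 rad (four dots). It rests only in these: leaving one takes about 0.05 N m; let go, it springs to the nearest. It starts at 0, 0.45 or 0.90.
- dial_grip (a point): on the dial's vertical axis at the height to grip, 44 mm above the desk; turns with the dial: x along its grip bar to the white pointer line, z up; at dial 0 its x is the dock's x. The bar is 42 mm long (x), 12 mm thick (y), from 31 to 54 mm above the desk, over a round skirt 48 mm across.
- pull (a joint): how far the red pull knob is drawn up out of the panel: 0 home, 0.025 m at its upper stop. A spring draws it back home: 2.4 N at home, 5.4 N at the stop; let go, it goes back by itself.
- pull_grip (a point): on the vertical axis of the red mushroom-shaped pull knob at the rear of the panel, at the height to grip, 52 mm above the desk when home; moves with the knob. Head 27 to 30 mm in diameter, from 37 to 64 mm above the desk when home, on a 12 mm steel stem. It pulls straight up.
- mug: white stoneware mug, 79 x 110 x 94 mm, behind the work; a bystander. Origin: centre of the underside.
- calculator: grey pocket calculator, 116 x 70 x 17 mm, at the front of the desk; a bystander. Origin: centre of the underside.
- member_cards: banded stack of turquoise cards, 56 x 87 x 14 mm, at the front of the desk; a bystander. Origin: centre of the underside.

How it is judged:
On the way, in this order (a step that is already met when the one before it is completed fails the run):
1. the red knob is pulled up to its stop (value of joint pull above 0.0225 m), for 0.1 s.
2. every guide present is seated upright in a cup, the knob is home (((horizontal distance between guide_0 and cup_0 below 0.005 m and z of guide_0 in the frame of cup_0 between -0.003 and 0.003 m) or (horizontal distance between guide_0 and cup_1 below 0.005 m and z of guide_0 in the frame of cup_1 between -0.003 and 0.003 m) or (horizontal distance between guide_0 and cup_2 below 0.005 m and z of guide_0 in the frame of cup_2 between -0.003 and 0.003 m) or (horizontal distance between guide_0 and cup_3 below 0.005 m and z of guide_0 in the frame of cup_3 between -0.003 and 0.003 m) or (horizontal distance between guide_0 and cup_4 below 0.005 m and z of guide_0 in the frame of cup_4 between -0.003 and 0.003 m) or (horizontal distance between guide_0 and cup_5 below 0.005 m and z of guide_0 in the frame of cup_5 between -0.003 and 0.003 m)) and angle between each of guide_0, guide_1, guide_2, guide_3, guide_4, guide_5's own z axis and vertical below 0.15 rad and linear speed of each of guide_0, guide_1, guide_2, guide_3, guide_4, guide_5 below 0.03 m/s and ((horizontal distance between guide_1 and cup_0 below 0.005 m and z of guide_1 in the frame of cup_0 between -0.003 and 0.003 m) or (horizontal distance between guide_1 and cup_1 below 0.005 m and z of guide_1 in the frame of cup_1 between -0.003 and 0.003 m) or (horizontal distance between guide_1 and cup_2 below 0.005 m and z of guide_1 in the frame of cup_2 between -0.003 and 0.003 m) or (horizontal distance between guide_1 and cup_3 below 0.005 m and z of guide_1 in the frame of cup_3 between -0.003 and 0.003 m) or (horizontal distance between guide_1 and cup_4 below 0.005 m and z of guide_1 in the frame of cup_4 between -0.003 and 0.003 m) or (horizontal distance between guide_1 and cup_5 below 0.005 m and z of guide_1 in the frame of cup_5 between -0.003 and 0.003 m)) and ((horizontal distance between guide_2 and cup_0 below 0.005 m and z of guide_2 in the frame of cup_0 between -0.003 and 0.003 m) or (horizontal distance between guide_2 and cup_1 below 0.005 m and z of guide_2 in the frame of cup_1 between -0.003 and 0.003 m) or (horizontal distance between guide_2 and cup_2 below 0.005 m and z of guide_2 in the frame of cup_2 between -0.003 and 0.003 m) or (horizontal distance between guide_2 and cup_3 below 0.005 m and z of guide_2 in the frame of cup_3 between -0.003 and 0.003 m) or (horizontal distance between guide_2 and cup_4 below 0.005 m and z of guide_2 in the frame of cup_4 between -0.003 and 0.003 m) or (horizontal distance between guide_2 and cup_5 below 0.005 m and z of guide_2 in the frame of cup_5 between -0.003 and 0.003 m)) and ((horizontal distance between guide_3 and cup_0 below 0.005 m and z of guide_3 in the frame of cup_0 between -0.003 and 0.003 m) or (horizontal distance between guide_3 and cup_1 below 0.005 m and z of guide_3 in the frame of cup_1 between -0.003 and 0.003 m) or (horizontal distance between guide_3 and cup_2 below 0.005 m and z of guide_3 in the frame of cup_2 between -0.003 and 0.003 m) or (horizontal distance between guide_3 and cup_3 below 0.005 m and z of guide_3 in the frame of cup_3 between -0.003 and 0.003 m) or (horizontal distance between guide_3 and cup_4 below 0.005 m and z of guide_3 in the frame of cup_4 between -0.003 and 0.003 m) or (horizontal distance between guide_3 and cup_5 below 0.005 m and z of guide_3 in the frame of cup_5 between -0.003 and 0.003 m)) and ((horizontal distance between guide_4 and cup_0 below 0.005 m and z of guide_4 in the frame of cup_0 between -0.003 and 0.003 m) or (horizontal distance between guide_4 and cup_1 below 0.005 m and z of guide_4 in the frame of cup_1 between -0.003 and 0.003 m) or (horizontal distance between guide_4 and cup_2 below 0.005 m and z of guide_4 in the frame of cup_2 between -0.003 and 0.003 m) or (horizontal distance between guide_4 and cup_3 below 0.005 m and z of guide_4 in the frame of cup_3 between -0.003 and 0.003 m) or (horizontal distance between guide_4 and cup_4 below 0.005 m and z of guide_4 in the frame of cup_4 between -0.003 and 0.003 m) or (horizontal distance between guide_4 and cup_5 below 0.005 m and z of guide_4 in the frame of cup_5 between -0.003 and 0.003 m)) and ((horizontal distance between guide_5 and cup_0 below 0.005 m and z of guide_5 in the frame of cup_0 between -0.003 and 0.003 m) or (horizontal distance between guide_5 and cup_1 below 0.005 m and z of guide_5 in the frame of cup_1 between -0.003 and 0.003 m) or (horizontal distance between guide_5 and cup_2 below 0.005 m and z of guide_5 in the frame of cup_2 between -0.003 and 0.003 m) or (horizontal distance between guide_5 and cup_3 below 0.005 m and z of guide_5 in the frame of cup_3 between -0.003 and 0.003 m) or (horizontal distance between guide_5 and cup_4 below 0.005 m and z of guide_5 in the frame of cup_4 between -0.003 and 0.003 m) or (horizontal distance between guide_5 and cup_5 below 0.005 m and z of guide_5 in the frame of cup_5 between -0.003 and 0.003 m)) and value of joint pull below 0.003 m), for 0.2 s.
3. the dial is at the third click (value of joint dial between 1.21 and 1.49 rad), for 0.2 s.
At the end, for the whole second after the job is handed in: every guide present stands at rest in a cup (origin within 5 mm of the cup's axis and 3 mm of the seated height, tilted less than 0.15 rad), the red knob is home (under 3 mm) and the dial is at rest in its third click position (1.35 +- 0.14 rad) (all of step 2 and all of step 3 and velocity of joint dial below 0.1 rad/s); the robot touches nothing.
It fails at once if the mug is pushed more than 30 mm away (distance of mug from where it was at the start of the episode above 0.03 m).
It fails at once if the calculator is pushed more than 30 mm away (distance of calculator from where it was at the start of the episode above 0.03 m).
It fails at once if the stack of cards is pushed more than 30 mm away (distance of member_cards from where it was at the start of the episode above 0.03 m).
Of guide_0, guide_1, guide_2, guide_3, guide_4, guide_5 only 4 to 6 are there at a start; the rules pass over those that are not, and their reading is None.
At some moment in a run one of guide_0, guide_1, guide_2, guide_3, guide_4, guide_5 may be knocked a few centimetres aside while the robot is not near it.
Once in a run the grip may slacken for a moment while it holds something.
It also fails if it takes over 210 s, if anything falls off the work surface, if the arm or the gripper's body presses on something with over 40 N, if the wrist force passes 120 N, or if a joint passes its speed limit or range.

ROBOT

A 6-joint arm with a two-finger parallel gripper is mounted at the origin on a cart in front of the work surface, level with it; the furniture and walls round the work are solid. World frame = base frame: x ahead of the robot, y to its left, z up, the work surface at z = 0. Lengths are in m, angles in rad, forces in N, time in s.
With the tool pointing down it reaches from about 0.25 to 0.725 m from the base axis. Payload 4 kg.
Tool frame: the origin (TCP) lies at the very end of the fingers, on their centre line; the grasp point (between the pads) lies 19 mm behind it; z points along the fingers, y is the line along which they close (so a half turn about z gives the same grasp; the last joint's range is limited). The gripper opens to 85 mm and grips with 20 to 120 N. Pads are 22 mm wide; open, the fingers measure 114 mm over their backs; the gripper's body (76 mm by 85 mm) begins 54 mm behind the grasp point. The pads swing forward as they close: fully open they stand 13 mm farther back than shut.
Start: joints at [-1.331, 0.241, 0.005, 1.335, 0, 1.571], TCP at [0.119, -0.486, 0.206] pointing down, gripper open.
Joint ranges: [-2.72, 2.72], [-1.05, 1.87], [-1.09, 1.28], [-1.99, 2.15], [-1.42, 1.44], [-3.14, 3.14]. Speed limits (rad/s): [2.79, 2.79, 3.14, 3.14, 3.14, 3.14].

INTERFACE

Orientations are given as a unit quaternion [x, y, z, w].
In Python, from workcell import telemetry, vision, workorder gives the robot as it stands.
- The arm moves only by the shell command python3 -m inch 'ROWS'. ROWS is JSON, a list of rows, each a list of 3 entries, a list of its own where there are three numbers: the turn, a rotation vector about the tool's x, y, z scaled (see below), then the shift along the tool's x, y, z scaled (see below), then the closure, from -1 (fully open) to 1 (shut). A call has 1 to 10 rows; each row shifts and turns the commanded pose from where the row before left it, along the tool's axes as they then stand; what a row does not reach is not made up. The controller multiplies each number of a shift by 0.3 m and each number of a turn by 360 degrees. A row lasts 1/12 s, in which the tool goes at most 41.7 mm and 7.16 degrees, less where a joint would pass 70% of its speed; a pose out of reach is approached as far as the arm can. A call with a number of a shift or a turn outside -1 to 1 is refused whole. A call with a gripper value outside its range is refused whole. The fingers move at their own pace and stop on an object; the grip force is fixed at half the most. Time passes only in rows, so rows that do not move let the fingers close. It gives the time, the measured TCP pose, the force, the opening and the grip force at its end, in the units of the state.
- telemetry.get_obs(): the state, without advancing time (a new reading comes with each control period).
- vision.camera(name): name is "scene" or "top" or "wrist"; returns a dict with "img" (400x640x3 uint8, red, green, blue), "fov_y" (degrees; the focal length in pixels is half the picture's height over the tangent of half this angle, whatever the lens; pixels are square), "cx", "cy" (the principal point, pixels), "D" ([k1, k2, p1, p2, k3] as OpenCV has them; the pictures are not rectified), "pose" (4x4, takes a point from camera to world coordinates). Camera axes: x right, y up, looking along -z (the intrinsics and any distortion apply to the point x, -y, -z); pixel columns grow to the right and rows downward; lengths in m; the calibration is good to about 2 mm. A picture is of the moment at which its call begins. There is no depth.
- workorder.job_done(): hands the job in; it is judged then, once.
The state is a dict: "clock": time; "joint_pos": joint angles; "joint_vel": joint speeds; "tau": joint torques, N m; "eef_pos": TCP position; "tool_rot": TCP orientation; "ft_force": force on the tool from outside, world axes, zero at the start; "ft_torque": the same for the moment, N m; "grip_width": finger opening in m; "grasp_force": force on a finger pad.
Only numpy, scipy, OpenCV 4.12 (cv2) and the standard library are available. Lean on these libraries where they do the work, as an engineer would, in place of code of your own. Each camera call takes 0.05 s, during which the arm holds its last target. There are 200 camera calls.

## Working session

There is one attempt and no reset: what is moved stays moved. The work goes in short steps, Python scripts to look and compute and a shell command to move; the robot and the scene stay as the last step left them, time stands still between calls to the robot, and variables do not carry over. Pictures are saved under pics/ and viewed, at most 17 in all, crops included, and the job is handed in when it is done.

```bash
ls; mkdir -p pics; python3 - <<'E'
from workcell import telemetry, vision
import cv2,numpy as np
o=telemetry.get_obs();print(o)
for n in("top","scene"):
    c=vision.camera(n);print(n,c["fov_y"],c["cx"],c["cy"],c["D"],np.round(c["pose"],3).tolist())
    cv2.imwrite(f"pics/{n}0.png",c["img"][:,:,::-1]);np.save(f"{n}0.npy",c,allow_pickle=True)
E
```

```text
pics
{'clock': 0.0, 'joint_pos': array([-1.33099545e+00,  2.41399436e-01,  3.71368629e-03,  1.33519898e+00,
        3.10198274e-06,  1.57080121e+00]), 'joint_vel': array([ 1.25293903e-03, -6.24279810e-04,  3.39240652e-05, -9.32212618e-04,
       -1.51888435e-03,  1.88841063e-03]), 'tau': array([-2.71846882e-03, -3.72317147e+01,  2.52408814e+01,  1.69379910e-02,
       -1.23880709e-04,  7.19329023e-06]), 'eef_pos': array([ 0.11859159, -0.48502165,  0.20481576]), 'tool_rot': array([ 9.92820301e-01,  1.19610870e-01, -1.23363368e-04, -1.03689189e-03]), 'ft_force': array([-0.31921778,  0.17502827,  0.07212292]), 'ft_torque': array([-0.0217001 , -0.02473852,  0.0516032 ]), 'grasp_force': 0.0, 'grip_width': 0.08551179335706124}
top 47.71168386097868 317.4139637388345 190.58482504587013 [-0.06218343  0.          0.          0.          0.        ] [[-0.019, 0.999, -0.047, 0.516], [-1.0, -0.019, 0.001, -0.056], [0.001, 0.047, 0.999, 1.193], [0.0, 0.0, 0.0, 1.0]]
scene 45.762398016097144 320.4013591381549 204.1388255516311 [-0.12832574  0.          0.          0.          0.        ] [[-0.887, 0.315, -0.337, 0.15], [-0.461, -0.602, 0.652, 0.733], [0.003, 0.734, 0.679, 0.9], [0.0, 0.0, 0.0, 1.0]]
```

View pics/top0.png

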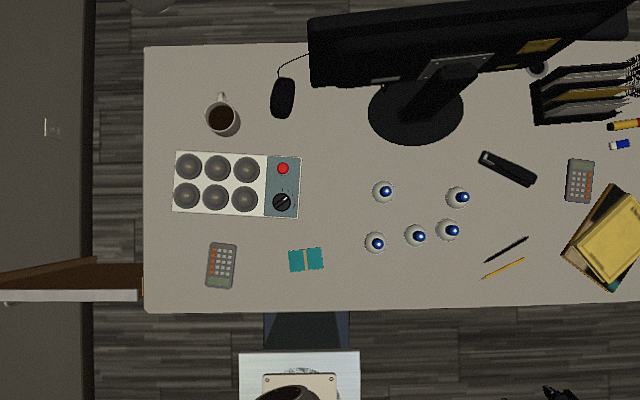

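View pics/scene0.png

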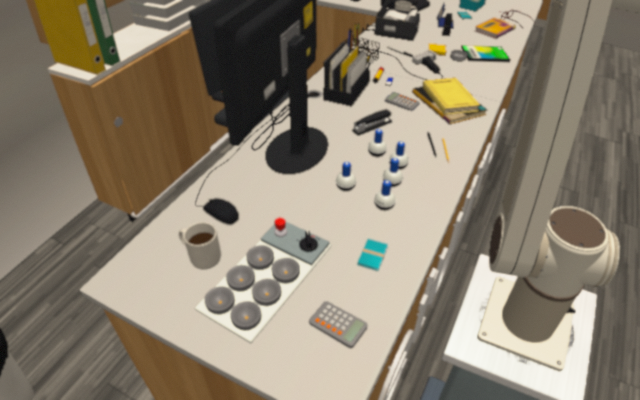

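The top view shows five guides at px (383,191), (458,197), (375,243), (415,236) and (448,231). The knob is at (283,168) and the dial at (282,202). The scene view agrees: five guides, all upright.

```bash
cat > h.py <<'E'
import numpy as np,cv2
from scipy.spatial.transform import Rotation as R
from workcell import telemetry, vision
def KD(c):
    f=c["img"].shape[0]/2/np.tan(np.radians(c["fov_y"])/2)
    return np.array([[f,0,c["cx"]],[0,f,c["cy"]],[0,0,1.]]),np.array(c["D"],float)
def ray(c,uv):
    K,D=KD(c);p=cv2.undistortPoints(np.float64([[uv]]),K,D)[0,0]
    P=np.array(c["pose"]);return P[:3,3],P[:3,:3]@np.array([p[0],-p[1],-1])
def plane(c,uv,z):
    o,d=ray(c,uv);return (o+d*(z-o[2])/d[2])[:3]
def proj(c,X):
    K,D=KD(c);P=np.array(c["pose"]);q=(np.atleast_2d(X)-P[:3,3])@P[:3,:3]*[1,-1,-1]
    return cv2.projectPoints(q,np.zeros(3),np.zeros(3),K,D)[0][:,0]
def tri(a,ua,b,ub):
    o1,d1=ray(a,ua);o2,d2=ray(b,ub);s=np.linalg.lstsq(np.c_[d1,-d2],o2-o1,rcond=None)[0]
    p,q=o1+d1*s[0],o2+d2*s[1];return (p+q)/2,np.linalg.norm(p-q)
def hsv(c,lo,hi): return cv2.inRange(cv2.cvtColor(c["img"],cv2.COLOR_RGB2HSV),np.array(lo),np.array(hi))
def blobs(m,amin=15,amax=1e6):
    n,l,s,cc=cv2.connectedComponentsWithStats(m);return [(cc[i],s[i,4],s[i,:4]) for i in range(1,n) if amin<s[i,4]<amax]
BLUE=((105,120,30),(130,255,255))
RED=((0,170,90),(6,255,255))
E
python3 - <<'E'
from h import *
t=np.load("top0.npy",allow_pickle=True).item();s=np.load("scene0.npy",allow_pickle=True).item()
B={}
for n,c in(("t",t),("s",s)):
    print(n,"blue");
    for b in blobs(hsv(c,*BLUE)): print(np.round(b[0],1),b[1],b[2],plane(c,b[0],.075).round(3))
    print("red")
    for b in blobs(hsv(c,*RED)): print(np.round(b[0],1),b[1],plane(c,b[0],.06 if n=="t" else .05).round(3))
    g=cv2.cvtColor(c["img"],cv2.COLOR_RGB2GRAY)
    x0,y0,x1,y1=(165,145,268,220) if n=="t" else (195,235,305,345)
    m=np.zeros_like(g);m[y0:y1,x0:x1]=(g[y0:y1,x0:x1]<125)*255
    print("cups")
    B[n]=[]
    for k in cv2.findContours(m,cv2.RETR_EXTERNAL,cv2.CHAIN_APPROX_NONE)[0]:
        if len(k)>30:
            e=cv2.fitEllipse(k);print(np.round(e[0],1),np.round(e[1],1),plane(c,e[0],.018).round(3));B[n].append(e[0])
for a in B["t"]:
    for b in B["s"]:
        p,e=tri(t,a,s,b)
        if e<.008 and abs(p[2])<.05: print("tri",p.round(3),round(e,4))
E
```

```text
t blue
[622.4 143.4] 96 [616 139  14  10] [ 0.675 -0.843  0.075]
[385.4 191.1] 68 [381 186  10  11] [ 0.564 -0.226  0.075]
[462.3 196.5] 90 [456 192  14  10] [ 0.547 -0.418  0.075]
[452.  229.7] 86 [446 225  13  10] [ 0.465 -0.39   0.075]
[419.  235.5] 71 [413 231  12  10] [ 0.453 -0.307  0.075]
[377.6 243.6] 70 [373 238  10  11] [ 0.435 -0.204  0.075]
red
[282.2 167.8] 97 [0.628 0.03  0.06 ]
cups
[244.2 198.8] [25.  25.9] [0.553 0.133 0.018]
[215.2 197. ] [25.2 26. ] [0.56  0.209 0.018]
[186.1 195.3] [25.4 26.5] [0.565 0.285 0.018]
[265.2 220.3] [  2.9 106.3] [0.497 0.079 0.018]
[246.2 169.6] [25.2 25.9] [0.629 0.127 0.018]
[217.3 167.8] [25.3 25.6] [0.636 0.202 0.018]
[188.2 166.3] [24.9 26.5] [0.641 0.279 0.018]
s blue
[441.8  21.3] 27 [440  19   5   6] [ 0.637 -1.429  0.075]
[378.  136.1] 53 [376 131   6  11] [ 0.545 -0.413  0.075]
[399.9 148.5] 59 [397 143   7  12] [ 0.463 -0.384  0.075]
[393.9 165. ] 73 [391 159   8  12] [ 0.45  -0.301  0.075]
[345.8 169.2] 72 [343 164   7  12] [ 0.563 -0.22   0.075]
[386.1 187.7] 79 [383 182   9  13] [ 0.434 -0.198  0.075]
red
[279.6 223.2] 84 [0.63  0.028 0.05 ]
cups
[246.  316.3] [24.8 27.7] [0.565 0.284 0.018]
[219.9 301. ] [23.6 27.1] [0.64  0.278 0.018]
[275.5 282.6] [24.3 59.3] [0.556 0.174 0.018]
[249.9 269.1] [23.1 58.3] [0.631 0.168 0.018]
[284.2 250.3] [ 1.4 39.5] [0.589 0.078 0.018]
[207.  254.8] [22.4 30.1] [0.751 0.18  0.018]
[301.8 243.8] [ 5.5 16. ] [0.561 0.038 0.018]
[201.7 238.8] [ 9.  20.2] [0.796 0.143 0.018]
tri [0.565 0.285 0.019] 0.0007
tri [0.641 0.279 0.018] 0.0014
```

Dock yaw is about -0.079 and its origin is near (0.597, 0.206). That puts the knob at (0.628, 0.031) and the dial at (0.5435, 0.038). The guide positions are good to about 3 mm. I'll align the tool with the world axes and go to the knob.

```bash
python3 -m inch '[[[0,0,0.0191],[0.085,-0.086,0],-0.4],[[0,0,0.0191],[0.085,-0.086,0],-0.4]]'; python3 -m inch '[[[0,0,0],[0.085,-0.086,0],-0.4],[[0,0,0],[0.085,-0.086,0],-0.4],[[0,0,0],[0.085,-0.086,0],-0.4],[[0,0,0],[0.085,-0.086,0],-0.4],[[0,0,0],[0.085,-0.086,0],-0.4],[[0,0,0],[0.085,-0.086,0],-0.4],[[0,0,0],[0.085,-0.086,0],-0.4],[[0,0,0],[0.085,-0.086,0],-0.4],[[0,0,0],[0.085,-0.086,0],-0.4],[[0,0,0],[0,0,0],-0.4]]'
```

```text
clock: 0.27
eef_pos: [0.1587, -0.4257, 0.2046]
tool_rot: [1.0, -0.004, -0.0, -0.001]
ft_force: [1.8, 0.3, -0.6]
grip_width: 0.0639
grasp_force: 0.0
clock: 1.1
eef_pos: [0.3922, -0.1897, 0.2053]
tool_rot: [1.0, 0.004, 0.001, -0.001]
ft_force: [0.1, -0.7, 0.2]
grip_width: 0.0599
grasp_force: 0.0
```

```bash
python3 -m inch '[[[0,0,0],[0.0875,-0.082,0],-0.3],[[0,0,0],[0.0875,-0.082,0],-0.3],[[0,0,0],[0.0875,-0.082,0],-0.3],[[0,0,0],[0.0875,-0.082,0],-0.3],[[0,0,0],[0.0875,-0.082,0],-0.3],[[0,0,0],[0.0875,-0.082,0],-0.3],[[0,0,0],[0.0875,-0.082,0],-0.3],[[0,0,0],[0.0875,-0.082,0],-0.3],[[0,0,0],[0.0875,-0.082,0],-0.3],[[0,0,0],[0,0,0],-0.3]]'
python3 - <<'E'
from h import *
c=vision.camera("wrist");np.save("w0.npy",c,allow_pickle=True)
cv2.imwrite("pics/w0.png",c["img"][:,:,::-1]);print(c["fov_y"],np.round(c["pose"],3).tolist())
for b in blobs(hsv(c,*RED),100): print(b[0],b[1],b[2],plane(c,b[0],.058))
E
```

```text
clock: 1.93
eef_pos: [0.6281, 0.0191, 0.2028]
tool_rot: [1.0, 0.013, -0.001, -0.005]
ft_force: [0.2, -0.5, -1.3]
grip_width: 0.0549
grasp_force: 0.0
58.9792189787036 [[0.027, 0.954, 0.298, 0.705], [-1.0, 0.029, -0.003, 0.019], [-0.011, -0.298, 0.954, 0.371], [0.0, 0.0, 0.0, 1.0]]
[306.79004038 177.93135935] 743 [292 163  31  31] [0.62789854 0.02953307 0.058     ]
```

View pics/w0.png

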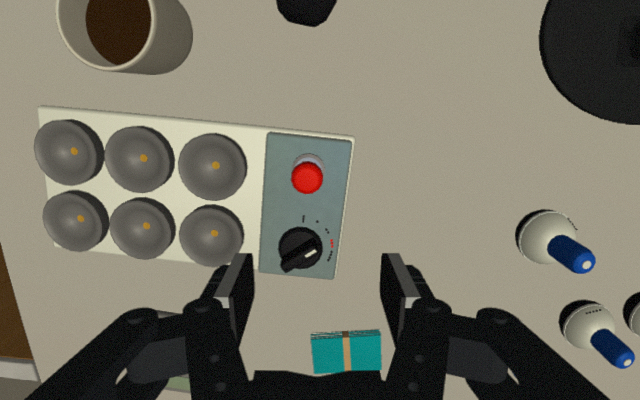

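The wrist picture shows the knob at (307,178) and the dial at (300,247) pointing at two dots (0.90). The cups and mug are clear of the fingers. Now I descend and grip the knob.

```bash
python3 -m inch '[[[0,0,0],[0,-0.035,0.1],-0.3],[[0,0,0],[0,0,0.11],-0.3],[[0,0,0],[0,0,0.11],-0.3],[[0,0,0],[0,0,0.11],-0.3],[[0,0,0],[0,0,0.1],-0.3],[[0,0,0],[0,0,0.035],-0.3],[[0,0,0],[0,0,0],-0.3]]'; python3 -m inch '[[[0,0,0],[0,0,0],1],[[0,0,0],[0,0,0],1],[[0,0,0],[0,0,0],1],[[0,0,0],[0,0,0],1],[[0,0,0],[0,0,0],1],[[0,0,0],[0,0,0],1]]'
```

```text
clock: 2.57
eef_pos: [0.6208, 0.0227, 0.033]
tool_rot: [1.0, 0.015, -0.004, -0.007]
ft_force: [-0.4, -1.1, -0.7]
grip_width: 0.0558
grasp_force: 0.0
clock: 3.07
eef_pos: [0.6262, 0.0237, 0.0384]
tool_rot: [1.0, 0.015, 0.002, -0.007]
ft_force: [0.1, -0.5, 7.0]
grip_width: 0.0002
grasp_force: 3.1
```

```bash
python3 - <<'E'
from h import *
o=telemetry.get_obs();print(o["eef_pos"],R.from_quat(o["tool_rot"]).as_matrix().round(3).tolist(),o["ft_force"])
c=vision.camera("wrist");s=vision.camera("scene");t=vision.camera("top")
a=np.hstack([cv2.resize(c["img"],(480,300)),cv2.resize(s["img"][180:300,230:390],(320,300))])
cv2.imwrite("pics/w1.png",a[:,:,::-1])
for n,k in(("s",s),("t",t)):
  for b in blobs(hsv(k,*RED),10): print(n,b[0],b[1],plane(k,b[0],.055))
E
```

```text
[0.62622877 0.02371025 0.03839498] [[1.0, 0.031, 0.003], [0.031, -0.999, 0.013], [0.004, -0.013, -1.0]] [ 0.07504756 -0.53508986  7.01406609]
s [279.49333333 223.62666667] 75 [0.62709059 0.03343318 0.055     ]
```

View pics/w1.png

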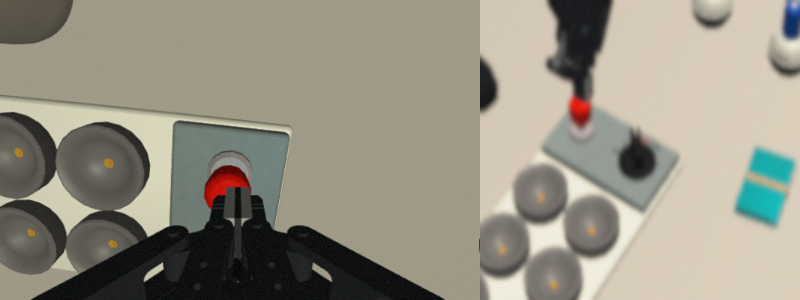

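```bash
python3 - <<'E'
from h import *
c=vision.camera("wrist");o=telemetry.get_obs();P=o["eef_pos"];M=R.from_quat(o["tool_rot"]).as_matrix()
print("tcp px",proj(c,P),"grasp",proj(c,P-.019*M[:,2]), "home knob top/base",proj(c,[[.628,.0295,.064],[.628,.0295,.037],[.628,.0295,.021]]),"dial",proj(c,[.5435,.038,.054]))
for b in blobs(hsv(c,*RED),50): print(b[0],b[1],b[2])
s=vision.camera("scene")
print("scene tcp",proj(s,P),"knob top/base",proj(s,[[.628,.0295,.064],[.628,.0295,.037],[.628,.0295,.021]]))
cv2.imwrite("pics/w2.png",cv2.resize(np.hstack([c["img"][180:380,200:400],cv2.resize(s["img"][180:240,250:310],(200,200))]),(800,400),interpolation=2)[:,:,::-1])
E
```

```text
tcp px [[316.26277815 244.18564984]] grasp [[316.1870635  260.95533736]] home knob top/base [[302.626989   263.46111157]
 [305.30296517 239.55616389]
 [306.5671564  228.27600103]] dial [[285.5854642  390.39474034]]
[297.03235747 246.88135593] 1298 [273 228  60  50]
scene tcp [[282.1241954  225.93813347]] knob top/base [[279.79086974 219.99239533]
 [280.38099544 227.52453252]
 [280.72341972 231.87912093]]
```

View pics/w2.png

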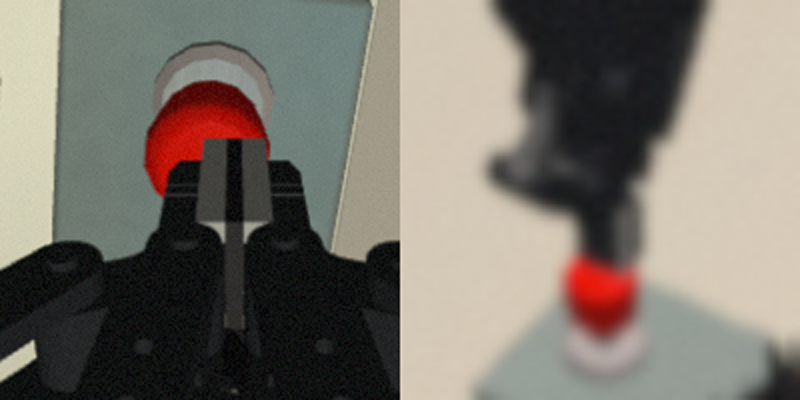

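```bash
python3 - <<'E'
from h import *
c=vision.camera("wrist");o=telemetry.get_obs();print(o["joint_pos"].round(3),o["eef_pos"],c["pose"][:3,3])
yw=-.079;O=np.array([.597,.206,0]);Q=R.from_euler("z",yw).as_matrix()
for p in([.082,-.218,.01],[.038,-.076,.018],[.038,0,.018]):print(p,proj(c,O+Q@p).round(0))
g=cv2.cvtColor(c["img"],6);m=(cv2.inRange(g,0,125));m[300:]=0;m[:,230:]=0
for k in cv2.findContours(m,0,1)[0]:
    if len(k)>40:
        e=cv2.fitEllipse(k);print(np.round(e[0]),np.round(e[1]))
w=np.load("w0.npy",allow_pickle=True).item();t=np.load("top0.npy",allow_pickle=True).item()
print(tri(w,(306.8,177.9),t,(282.2,167.8)))
K=hsv(c,(8,120,100),(25,255,255));print([(b[0],b[1]) for b in blobs(K,8)])
E
```

```text
[0.031 0.597 0.099 1.07  0.013 3.142] [0.62623905 0.02368642 0.03840663] [0.70191668 0.02347729 0.20735708]
[0.082, -0.218, 0.01] [[392. 169.]]
[0.038, -0.076, 0.018] [[140. 219.]]
[0.038, 0, 0.018] [[ 18. 204.]]
[ 36. 285.] [35. 91.]
[227. 308.] [  3. 171.]
[101. 223.] [133. 229.]
[113. 138.] [  2. 223.]
[41. 26.] [ 62. 109.]
(array([0.62825626, 0.02954647, 0.05938054]), np.float64(0.0001377793367880853))
[(array([ 24.87704918, 203.13934426]), np.int32(122)), (array([144.73333333, 217.17037037]), np.int32(135)), (array([ 41.48863636, 309.64772727]), np.int32(88)), (array([150.0106383 , 324.62765957]), np.int32(94))]
```

Joint 6 is at its limit (3.14), so the pose came out off-centre and the fingers slipped past the head. I'll open, lift, and give the gripper a half turn the other way.

```bash
python3 -m inch '[[[0,0,0],[0,0,0],-1],[[0,0,0],[0,0,0],-1],[[0,0,0],[0,0,0],-1],[[0,0,0],[0,0,0],-1],[[0,0,0],[0,0,-0.1],-1],[[0,0,0],[0,0,-0.1],-1],[[0,0,0],[0,0,-0.1],-1],[[0,0,0],[0,0,-0.1],-1]]'
for i in 1 2 3; do python3 -m inch '[[[0,0,-0.0185],[0,0,0],-0.3],[[0,0,-0.0185],[0,0,0],-0.3],[[0,0,-0.0185],[0,0,0],-0.3],[[0,0,-0.0185],[0,0,0],-0.3],[[0,0,-0.0185],[0,0,0],-0.3],[[0,0,-0.0185],[0,0,0],-0.3],[[0,0,-0.0185],[0,0,0],-0.3],[[0,0,-0.0185],[0,0,0],-0.3],[[0,0,-0.0185],[0,0,0],-0.3]]'|head -3;done
python3 -m inch '[[[0,0,0],[0,0,0],-0.3]]'|head -1
cat >> h.py <<'E'
def to(x,y,z=None,ang=None):
    o=telemetry.get_obs();M=R.from_quat(o["tool_rot"]).as_matrix();p=o["eef_pos"]
    d=np.array([x,y,p[2] if z is None else z])-p
    print("eef",p.round(4),"Tool",M.round(3).tolist(),"j6",o["joint_pos"][5].round(3),"w",round(o["grip_width"],3))
    print("shift units",(M.T@d/.3).round(3),"tilt fix turn units",((R.from_matrix(M.T@np.array([[M[0,0],M[1,0],0],[M[1,0],-M[0,0],0],[0,0,-1]])).as_rotvec())/2/np.pi).round(4) )
E
python3 - <<'E'
from h import *
to(.628,.0295)
c=vision.camera("wrist")
cv2.imwrite("pics/w3.png",c["img"][:,:,::-1])
for b in blobs(hsv(c,*RED),50): print(b[0],b[1],b[2],plane(c,b[0],.058))
E
```

```text
clock: 4.03
eef_pos: [0.624, 0.0226, 0.1568]
tool_rot: [1.0, 0.016, -0.001, -0.007]
ft_force: [0.7, -0.6, -0.5]
grip_width: 0.0854
grasp_force: 0.0
clock: 4.78
eef_pos: [0.6242, 0.0226, 0.1556]
tool_rot: [0.857, 0.516, 0.003, -0.007]
clock: 5.53
eef_pos: [0.6242, 0.0226, 0.1555]
tool_rot: [0.485, 0.875, 0.006, -0.004]
clock: 6.28
eef_pos: [0.6242, 0.0226, 0.1555]
tool_rot: [-0.017, 1.0, 0.007, -0.001]
clock: 6.37
eef [0.6243 0.0226 0.1556] Tool [[-1.0, -0.03, -0.002], [-0.03, 0.999, 0.014], [0.002, 0.014, -1.0]] j6 -0.001 w 0.055
shift units [-0.013  0.023  0.   ] tilt fix turn units [ 0.0023 -0.0003 -0.    ]
[324.03404669 196.43385214] 1028 [306 178  37  37] [0.62773933 0.02972743 0.058     ]
```

View pics/w3.png

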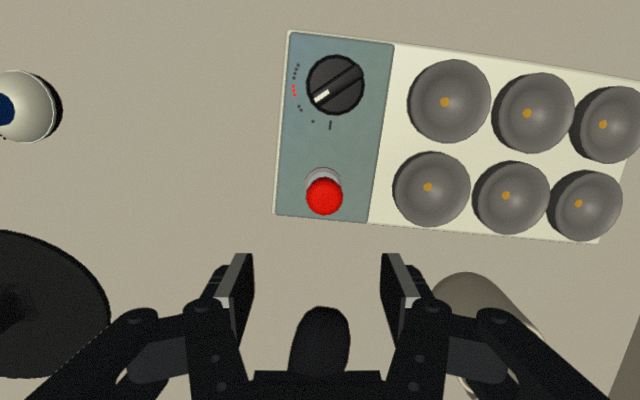

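The knob is at (324,196), which casts to (0.6277, 0.0297). The pads are clear of it, and joint 6 is now near 0. Next I centre and descend to just above it.

```bash
python3 -m inch '[[[0.0023,0,0],[-0.012,0.024,0],-0.3],[[0,0,0],[0,0,0.1],-0.3],[[0,0,0],[0,0,0.1],-0.3],[[0,0,0],[0,0,0],-0.3],[[0,0,0],[0,0,0],-0.3]]'|head -3
python3 - <<'E'
from h import *
to(.628,.0297,.032)
E
```

```text
clock: 6.83
eef_pos: [0.6263, 0.0301, 0.0945]
tool_rot: [-0.014, 1.0, -0.0, -0.003]
eef [0.6263 0.0301 0.0945] Tool [[-1.0, -0.027, -0.006], [-0.027, 1.0, -0.001], [0.006, -0.001, -1.0]] j6 0.021 w 0.056
shift units [-0.007 -0.001  0.208] tilt fix turn units [-0.0001 -0.0009  0.    ]
```

```bash
python3 -m inch '[[[0,-0.0009,0],[-0.007,-0.001,0.08],-0.3],[[0,0,0],[0,0,0.08],-0.3],[[0,0,0],[0,0,0.05],-0.3],[[0,0,0],[0,0,0],-0.3],[[0,0,0],[0,0,0],-0.3]]'|head -4
python3 -m inch '[[[0,0,0],[0,0,0],0.1],[[0,0,0],[0,0,0],0.4],[[0,0,0],[0,0,0],0.6],[[0,0,0],[0,0,0],0.6],[[0,0,0],[0,0,0],0.6],[[0,0,0],[0,0,0],0.6]]'
```

```text
clock: 7.25
eef_pos: [0.6312, 0.0294, 0.0347]
tool_rot: [-0.014, 1.0, -0.0, 0.003]
ft_force: [0.2, 0.3, 0.2]
clock: 7.75
eef_pos: [0.634, 0.0289, 0.0383]
tool_rot: [-0.014, 1.0, -0.001, 0.007]
ft_force: [-0.3, -0.3, 12.3]
grip_width: 0.0172
grasp_force: 5.7
```

The fingers are riding up over the domed top of the head. The upward force and the picture both say the real tips sit about 24 mm above the reported TCP. I'll open and step lower while watching the force.

```bash
python3 -m inch '[[[0,0,0],[0,0,0],-0.3],[[0,0,0],[0,0,0],-0.3],[[0,0,0],[0.012,0,0],-0.3],[[0,0,0],[0,0,0.02],-0.3],[[0,0,0],[0,0,0],-0.3]]'|head -4
python3 -m inch '[[[0,0,0],[0,0,0.015],-0.3],[[0,0,0],[0,0,0],-0.3]]' 
python3 - <<'E'
from h import *
to(.628,.0297,.012)
s=vision.camera("scene");c=vision.camera("wrist")
cv2.imwrite("pics/w4.png",np.hstack([cv2.resize(s["img"][170:250,240:320],(400,400),interpolation=2),cv2.resize(c["img"][100:380,180:460],(400,400))])[:,:,::-1])
E
```

```text
clock: 8.17
eef_pos: [0.6256, 0.0291, 0.0259]
tool_rot: [-0.014, 1.0, -0.0, 0.001]
ft_force: [0.0, -0.1, 0.6]
clock: 8.33
eef_pos: [0.626, 0.0291, 0.0214]
tool_rot: [-0.014, 1.0, -0.0, 0.002]
ft_force: [-0.1, -0.4, -0.8]
grip_width: 0.0554
grasp_force: 0.0
eef [0.626  0.0291 0.0214] Tool [[-1.0, -0.028, 0.003], [-0.028, 1.0, -0.001], [-0.003, -0.001, -1.0]] j6 0.019 w 0.055
shift units [-0.007  0.002  0.031] tilt fix turn units [-0.0001  0.0005 -0.    ]
```

View pics/w4.png

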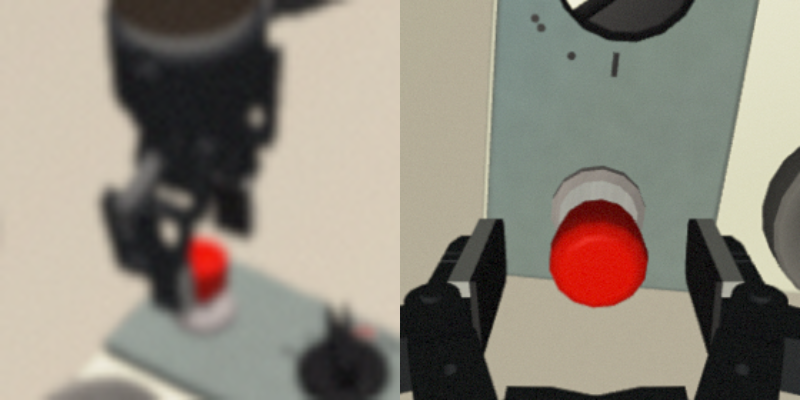

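The picture shows the knob centred between the pads, with the tips still only about level with the middle of the head. I'll go 15 mm lower and close.

```bash
python3 -m inch '[[[0,0.0005,0],[-0.007,0.002,0.025],-0.3],[[0,0,0],[0,0,0.022],-0.3],[[0,0,0],[0,0,0],-0.3],[[0,0,0],[0,0,0],-0.3]]'
python3 -m inch '[[[0,0,0],[0,0,0],0.2],[[0,0,0],[0,0,0],0.6],[[0,0,0],[0,0,0],1],[[0,0,0],[0,0,0],1],[[0,0,0],[0,0,0],1],[[0,0,0],[0,0,0],1]]'
```

```text
clock: 8.77
eef_pos: [0.6283, 0.0297, 0.0077]
tool_rot: [-0.014, 1.0, -0.0, 0.0]
ft_force: [1.0, -0.3, 0.4]
grip_width: 0.0553
grasp_force: 0.0
clock: 9.27
eef_pos: [0.6293, 0.0299, 0.0093]
tool_rot: [-0.014, 1.0, -0.0, 0.002]
ft_force: [-0.4, 1.0, 3.0]
grip_width: 0.027
grasp_force: 59.0
```

```bash
python3 -m inch '[[[0,0,0],[0,0,-0.025],1],[[0,0,0],[0,0,-0.025],1],[[0,0,0],[0,0,-0.025],1],[[0,0,0],[0,0,-0.012],1],[[0,0,0],[0,0,0],1],[[0,0,0],[0,0,0],1]]'
```

```text
clock: 9.77
eef_pos: [0.6291, 0.0299, 0.0345]
tool_rot: [-0.014, 1.0, -0.0, 0.001]
ft_force: [4.6, 1.8, -8.0]
grip_width: 0.027
grasp_force: 63.0
```

```bash
python3 -m inch '[[[0,0,0],[0,0,-0.008],1],[[0,0,0],[0,0,-0.006],1],[[0,0,0],[0,0,0],1],[[0,0,0],[0,0,0],1]]'
python3 - <<'E'
from h import *
s=vision.camera("scene");c=vision.camera("wrist")
cv2.imwrite("pics/w5.png",np.hstack([cv2.resize(s["img"][170:250,240:320],(400,400),interpolation=2),cv2.resize(c["img"][100:380,180:460],(400,400))])[:,:,::-1])
E
```

```text
clock: 10.1
eef_pos: [0.6288, 0.0299, 0.0348]
tool_rot: [-0.014, 1.0, -0.0, -0.0]
ft_force: [11.8, 2.0, -26.2]
grip_width: 0.0268
grasp_force: 62.1
```

View pics/w5.png

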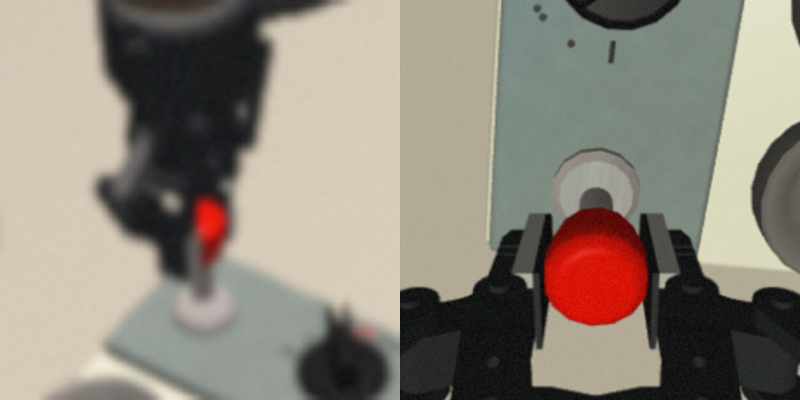

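The knob is at its stop: 26 N with no further travel, and the stem is exposed. Now I release, rise and go towards guide 1.

```bash
python3 -m inch '[[[0,0,0],[0,0,0],-0.5],[[0,0,0],[0,0,0],-0.5],[[0,0,0],[0,0,0],-0.5],[[0,0,0],[0,0,-0.1],-0.5],[[0,0,0],[0,0,-0.1],-0.5],[[0,0,0],[0,0,-0.1],-0.5],[[0,0,0],[0,0,-0.1],-0.5]]'|head -2
python3 -m inch '[[[0,0,0],[0.065,-0.077,0],-0.3],[[0,0,0],[0.065,-0.077,0],-0.3],[[0,0,0],[0.065,-0.077,0],-0.3],[[0,0,0],[0.065,-0.077,0],-0.3],[[0,0,0],[0.065,-0.077,0],-0.3],[[0,0,0],[0.065,-0.077,0],-0.3],[[0,0,0],[0.065,-0.077,0],-0.3],[[0,0,0],[0.065,-0.077,0],-0.3],[[0,0,0],[0.065,-0.077,0],-0.3],[[0,0,0],[0,0,0],-0.3]]'|head -2
cat >> h.py <<'E'
GB=((105,120,30),(130,255,255))
def guides():
    "present guides (x,y) from top+scene blue blobs matched on z=.075"
    t,s=vision.camera("top"),vision.camera("scene");L=[]
    T=[b[0] for b in blobs(hsv(t,*GB),12) if 150<b[0][0]<520];S=[b[0] for b in blobs(hsv(s,*GB),12) if b[0][1]>60]
    for u in T:
        best=min(((tri(t,u,s,v),v) for v in S),key=lambda r:r[0][1]+10*(not .03<r[0][0][2]<.14),default=None)
        e=best[0] if best else None
        L.append((plane(t,u,.078)[:2].round(4).tolist(), e and e[0].round(4).tolist(), e and round(e[1],4)))
    return L,t,s
E
python3 - <<'E'
from h import *
for l in guides()[0]: print(l)
to(.434,-.201)
E
```

```text
clock: 10.78
eef_pos: [0.6285, 0.0295, 0.1623]
clock: 11.62
eef_pos: [0.4558, -0.1863, 0.1606]
([0.5639, -0.2255], [0.5649, -0.2266, 0.0693], np.float64(0.0014))
([0.5468, -0.4169], [0.5432, -0.5157, -0.2121], np.float64(0.0248))
([0.4668, -0.3894], [0.4659, -0.3925, 0.0682], np.float64(0.0009))
eef [ 0.4587 -0.1839  0.1606] Tool [[-1.0, -0.025, 0.005], [-0.025, 1.0, -0.002], [-0.005, -0.002, -1.0]] j6 -0.407 w 0.055
shift units [ 0.084 -0.055 -0.   ] tilt fix turn units [-0.0003  0.0008 -0.    ]
```

```bash
python3 -m inch '[[[0,0,0],[0.075,-0.065,0],-0.3],[[0,0,0],[0,0,0],-0.3]]'|head -2
cat >> h.py <<'E'
def wg(save=None):
    "wrist view: blue blobs -> base xy via low end is hidden; use whole-blob centroid at z=.07, and blob size"
    c=vision.camera("wrist");o=telemetry.get_obs()
    for b in blobs(hsv(c,*GB),150): print("blue",b[0].round(1),b[1],b[2],"->",plane(c,b[0],.07).round(4)[:2])
    if save: cv2.imwrite(save,c["img"][:,:,::-1])
E
python3 - <<'E'
from h import *
t=np.load("top0.npy",allow_pickle=True).item();s=np.load("scene0.npy",allow_pickle=True).item()
T=[b[0] for b in blobs(hsv(t,*GB),12) if 300<b[0][0]<520];S=[b[0] for b in blobs(hsv(s,*GB),12) if b[0][1]>60]
for u in T:
    print([(tri(t,u,s,v)[0].round(4).tolist()) for v in S if tri(t,u,s,v)[1]<.006])
wg("pics/g1.png");to(.434,-.203)
E
```

```text
clock: 11.88
eef_pos: [0.4355, -0.2041, 0.1597]
[[0.565, -0.2269, 0.069]]
[[0.5471, -0.4198, 0.0698]]
[[0.4649, -0.3912, 0.0694]]
[[0.4524, -0.3081, 0.0691]]
[[0.435, -0.2043, 0.0697]]
blue [318.6 194.3] 1033 [302 174  34  43] -> [ 0.4354 -0.2029]
blue [185.1 211.1] 1251 [162 191  46  43] -> [ 0.4519 -0.3066]
blue [ 84.6 222.7] 1454 [ 56 202  56  43] -> [ 0.4642 -0.3905]
blue [ 70.8 309. ] 1320 [ 45 287  51  47] -> [ 0.547  -0.4192]
blue [288.4 335.1] 1114 [273 312  30  49] -> [ 0.5646 -0.2257]
eef [ 0.4368 -0.2032  0.1597] Tool [[-1.0, -0.027, 0.003], [-0.027, 1.0, -0.001], [-0.003, -0.001, -1.0]] j6 -0.462 w 0.055
shift units [ 0.009  0.001 -0.   ] tilt fix turn units [-0.0002  0.0005 -0.    ]
```

View pics/g1.png

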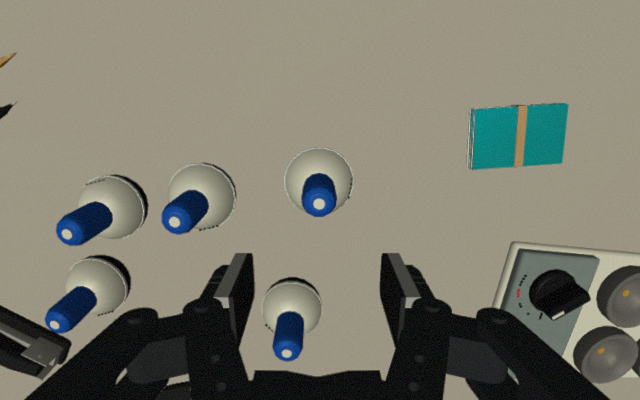

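All five guides are upright in the wrist view. The nearest one, at (319,194), sits right under the tool. I'll descend and grip it.

```bash
python3 -m inch '[[[0,0.0005,0],[0.005,0,0.1],-0.3],[[0,0,0],[0,0,0.1],-0.3],[[0,0,0],[0,0,0.1],-0.3],[[0,0,0],[0,0,0.08],-0.3],[[0,0,0],[0,0,0.04],-0.3],[[0,0,0],[0,0,0],-0.3],[[0,0,0],[0,0,0],-0.3]]'|head -4
python3 -m inch '[[[0,0,0],[0,0,0],0.2],[[0,0,0],[0,0,0],0.6],[[0,0,0],[0,0,0],1],[[0,0,0],[0,0,0],1],[[0,0,0],[0,0,0],1]]'
```

```text
clock: 12.52
eef_pos: [0.4362, -0.2022, 0.0327]
tool_rot: [-0.015, 1.0, -0.0, -0.001]
ft_force: [-0.2, -0.3, -0.4]
clock: 12.93
eef_pos: [0.4372, -0.2034, 0.0345]
tool_rot: [-0.014, 1.0, -0.001, 0.001]
ft_force: [0.3, 2.3, 7.2]
grip_width: 0.0243
grasp_force: 59.0
```

Width is 24 mm with 7 N upward, so the grip is a bit high, on the rounded top. I'll reopen and go 10 mm lower.

```bash
python3 -m inch '[[[0,0,0],[0,0,0],-0.3],[[0,0,0],[0,0,0],-0.3],[[0,0,0],[0,0,0.02],-0.3],[[0,0,0],[0,0,0.014],-0.3],[[0,0,0],[0,0,0],-0.3]]'|head -4
python3 -m inch '[[[0,0,0],[0,0,0],0.2],[[0,0,0],[0,0,0],0.6],[[0,0,0],[0,0,0],1],[[0,0,0],[0,0,0],1],[[0,0,0],[0,0,0],1]]'
```

```text
clock: 13.35
eef_pos: [0.4345, -0.2027, 0.0213]
tool_rot: [-0.014, 1.0, 0.0, -0.002]
ft_force: [0.4, 0.3, 0.0]
clock: 13.77
eef_pos: [0.4373, -0.2032, 0.0251]
tool_rot: [-0.014, 1.0, -0.001, 0.002]
ft_force: [-3.0, 2.7, 15.1]
grip_width: 0.0244
grasp_force: 71.9
```

```bash
python3 -m inch '[[[0,0,0],[0,0,-0.03],1],[[0,0,0],[0,0,-0.06],1],[[0,0,0],[0,0,-0.08],1],[[0,0,0],[0,0,-0.1],1],[[0,0,0],[0,0,-0.1],1],[[0,0,0],[0,0,-0.08],1],[[0,0,0],[0,0,-0.04],1],[[0,0,0],[0,0,0],1]]'
python3 -m inch '[[[0,0,0],[-0.034,0.05,0],1],[[0,0,0],[-0.034,0.1,0],1],[[0,0,0],[-0.034,0.116,0],1],[[0,0,0],[-0.034,0.116,0],1],[[0,0,0],[-0.034,0.116,0],1],[[0,0,0],[-0.034,0.116,0],1],[[0,0,0],[-0.034,0.116,0],1]]'|tail -2
python3 -m inch '[[[0,0,0],[-0.034,0.116,0],1],[[0,0,0],[-0.034,0.116,0],1],[[0,0,0],[-0.034,0.116,0],1],[[0,0,0],[-0.034,0.116,0],1],[[0,0,0],[-0.034,0.116,0],1],[[0,0,0],[-0.034,0.116,0],1],[[0,0,0],[-0.028,0.08,0],1],[[0,0,0],[0,0.02,0],1],[[0,0,0],[0,0,0],1]]'
python3 - <<'E'
from h import *
to(.565,.285)
s=vision.camera("scene");cv2.imwrite("pics/p1.png",s["img"][:,:,::-1])
E
```

```text
clock: 14.43
eef_pos: [0.4377, -0.2041, 0.173]
tool_rot: [-0.014, 1.0, -0.002, 0.003]
ft_force: [1.8, -0.0, -1.2]
grip_width: 0.0248
grasp_force: 92.1
grip_width: 0.0246
grasp_force: 92.4
clock: 15.77
eef_pos: [0.5628, 0.2602, 0.1666]
tool_rot: [-0.016, 1.0, -0.001, -0.002]
ft_force: [-0.6, -0.3, -1.9]
grip_width: 0.0245
grasp_force: 92.3
eef [0.5628 0.2602 0.1666] Tool [[-1.0, -0.031, -0.004], [-0.031, 1.0, -0.002], [0.004, -0.002, -1.0]] j6 0.402 w 0.025
shift units [-0.01   0.083 -0.   ] tilt fix turn units [-0.0003 -0.0007  0.    ]
```

View pics/p1.png

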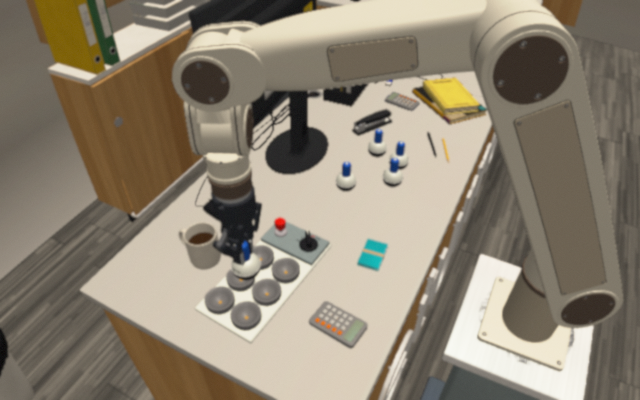

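The guide is held at (246,247) and hangs upright. Four others are still on the desk and the knob is home. I'll shift over cup A and lower.

```bash
python3 -m inch '[[[0,-0.0007,0],[-0.01,0.083,0],1],[[0,0,0],[0,0,0],1],[[0,0,0],[0,0,0.08],1],[[0,0,0],[0,0,0.1],1],[[0,0,0],[0,0,0.1],1],[[0,0,0],[0,0,0.08],1],[[0,0,0],[0,0,0.05],1],[[0,0,0],[0,0,0.02],1],[[0,0,0],[0,0,0],1]]'
python3 - <<'E'
from h import *
to(.565,.285,.028)
E
```

```text
clock: 16.57
eef_pos: [0.5662, 0.2833, 0.0408]
tool_rot: [-0.013, 1.0, 0.001, 0.001]
ft_force: [-1.4, 4.6, 0.4]
grip_width: 0.0245
grasp_force: 73.9
eef [0.5662 0.2833 0.0408] Tool [[-1.0, -0.027, 0.003], [-0.027, 1.0, 0.003], [-0.003, 0.003, -1.0]] j6 0.437 w 0.025
shift units [0.004 0.006 0.043] tilt fix turn units [0.0004 0.0005 0.    ]
```

```bash
python3 -m inch '[[[0,0,0],[0.004,0.008,0.015],1],[[0,0,0],[0,0,0.015],1],[[0,0,0],[0,0,0],1]]'|sed -n 2,4p
python3 -m inch '[[[0,0,0],[0,0,0.01],1],[[0,0,0],[0,0,0],1]]'|sed -n 2,4p
```

```text
eef_pos: [0.5666, 0.2838, 0.0401]
tool_rot: [-0.013, 1.0, -0.0, 0.005]
ft_force: [-13.4, -6.5, 38.5]
eef_pos: [0.5668, 0.2839, 0.04]
tool_rot: [-0.012, 1.0, 0.0, 0.005]
ft_force: [-18.8, -8.6, 50.8]
```

It's seated, with a hard vertical contact. I'll relax the load, then open and rise.

```bash
python3 -m inch '[[[0,0,0],[0,0,-0.025],1],[[0,0,0],[0,0,-0.012],1],[[0,0,0],[0,0,0],1]]'|sed -n 2,4p
python3 -m inch '[[[0,0,0],[0,0,0],0.2],[[0,0,0],[0,0,0],0],[[0,0,0],[0,0,0],0],[[0,0,0],[0,0,0],0],[[0,0,0],[0,0,-0.06],0],[[0,0,0],[0,0,-0.1],0],[[0,0,0],[0,0,-0.1],0],[[0,0,0],[0,0,-0.1],0],[[0,0,0],[0,0,-0.04],0]]'
cat >> h.py <<'E'
O=np.array([.597,.206,0]);Q=R.from_euler("z",-.079).as_matrix()
CUP={k:(O+Q@np.array(v)) for k,v in dict(A=(-.038,.076,.003),B=(-.038,0,.003),C=(-.038,-.076,.003),D=(.038,-.076,.003),E=(.038,0,.003)).items()}
E
python3 - <<'E'
from h import *
L,t,s=guides()
for l in L: print(l)
wg("pics/p2.png"); to(.452,-.3073); print({k:v.round(4).tolist() for k,v in CUP.items()})
E
```

```text
eef_pos: [0.5663, 0.2844, 0.0408]
tool_rot: [-0.013, 1.0, -0.0, 0.003]
ft_force: [-1.7, -2.8, 14.2]
clock: 17.98
eef_pos: [0.5668, 0.2868, 0.1633]
tool_rot: [-0.014, 1.0, 0.001, 0.004]
ft_force: [0.8, -0.1, 0.9]
grip_width: 0.043
grasp_force: 0.0
([0.5643, -0.2259], [0.5652, -0.227, 0.0689], np.float64(0.0012))
([0.5633, 0.2806], [0.5651, 0.2805, 0.0822], np.float64(0.0045))
([0.5466, -0.4174], [0.5471, -0.4201, 0.0694], np.float64(0.0007))
([0.4655, -0.3891], [0.4652, -0.3918, 0.0686], np.float64(0.0003))
([0.4523, -0.3057], [0.4521, -0.3074, 0.0697], np.float64(0.0006))
blue [310.6 196.7] 1184 [292 175  36  46] -> [0.5703 0.2823]
eef [0.5657 0.2862 0.1597] Tool [[-1.0, -0.028, 0.005], [-0.028, 1.0, 0.0], [-0.005, 0.0, -1.0]] j6 0.442 w 0.043
shift units [ 0.434 -1.967 -0.002] tilt fix turn units [0.     0.0009 0.    ]
{'A': [0.5651, 0.2848, 0.003], 'B': [0.5591, 0.209, 0.003], 'C': [0.5531, 0.1332, 0.003], 'D': [0.6289, 0.1272, 0.003], 'E': [0.6349, 0.203, 0.003]}
```

View pics/p2.png

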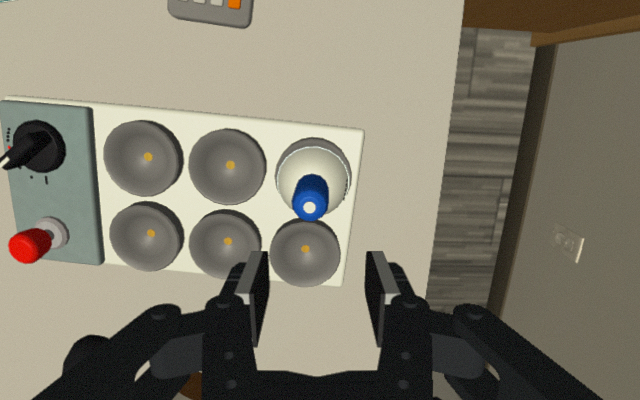

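```bash
python3 - <<'E'
from h import *
t,s,w=[vision.camera(n) for n in("top","scene","wrist")]
for n,c in(("t",t),("s",s),("w",w)):
    print(n,[(b[0].round(1).tolist(),int(b[1]),b[2].tolist()) for b in blobs(hsv(c,*GB),12) if n=="w" or (n=="t" and b[0][0]<520) or (n=="s" and b[0][1]>60)])
    for z in(.003,.015):
        print("  A z",z,proj(c,[[.565,.285,z+.052],[.565,.285,z+.092]]).round(1).tolist())
    if n!="w":print("  ref desk",proj(c,[[.565,-.227,.052],[.565,-.227,.092]]).round(1).tolist())
cv2.imwrite("pics/p3.png",np.hstack([cv2.resize(s["img"][230:350,180:300],(400,400),interpolation=2),cv2.resize(t["img"][140:230,165:255],(400,400),interpolation=2)])[:,:,::-1])
E
```

```text
t [([385.4, 190.9], 67, [381, 186, 10, 11]), ([181.5, 195.3], 55, [175, 190, 11, 10]), ([462.3, 196.6], 89, [456, 192, 13, 10]), ([452.2, 229.7], 84, [446, 225, 13, 10]), ([418.9, 235.6], 72, [413, 231, 12, 10])]
  A z 0.003 [[182.0, 194.9], [177.1, 194.3]]
  A z 0.015 [[180.6, 194.7], [175.6, 194.1]]
  ref desk [[384.3, 191.1], [386.8, 190.4]]
s [([378.0, 136.1], 53, [376, 131, 6, 11]), ([399.9, 148.5], 59, [397, 143, 7, 12]), ([393.9, 165.0], 73, [391, 159, 8, 12]), ([345.8, 169.2], 72, [343, 164, 7, 12]), ([242.6, 297.6], 129, [238, 288, 10, 18])]
  A z 0.003 [[243.9, 306.7], [241.8, 295.6]]
  A z 0.015 [[243.3, 303.5], [241.1, 292.1]]
  ref desk [[345.9, 173.9], [346.5, 162.7]]
w [([312.9, 203.7], 1241, [294, 181, 37, 48])]
  A z 0.003 [[316.7, 191.3], [316.6, 207.1]]
  A z 0.015 [[316.6, 195.6], [316.5, 212.8]]
```

View pics/p3.png

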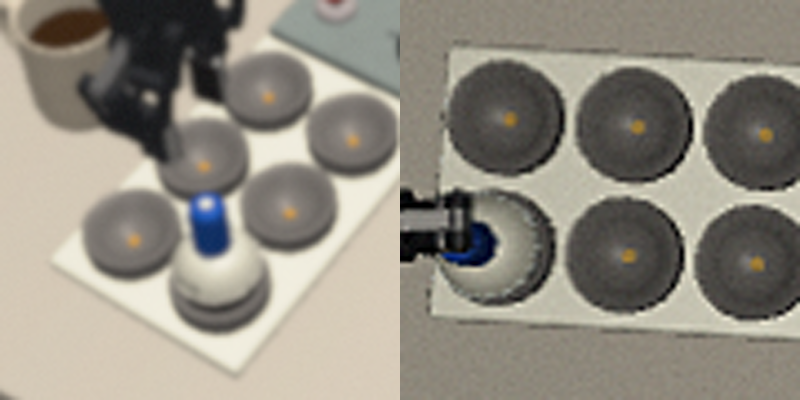

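```bash
python3 - <<'E'
from h import *
t,s,w=[vision.camera(n) for n in("top","scene","wrist")]
D={}
for n,c,mn in(("t",t,1),("s",s,2),("w",w,8)):
    D[n]=[b[0] for b in blobs(hsv(c,(8,110,80),(28,255,255)),mn) if n=="w" or (n=="t" and 170<b[0][0]<265 and 145<b[0][1]<215) or (n=="s" and 195<b[0][0]<305 and 235<b[0][1]<330)]
    print(n,[d.round(1).tolist() for d in D[n]])
for a in D["t"]:
    for k,c in(("s",s),("w",w)):
        for b in D[k]:
            p,e=tri(t,a,c,b)
            if e<.006 and -.02<p[2]<.04: print(k,p.round(4),round(e,4))
for a in D["s"]:
    for b in D["w"]:
            p,e=tri(s,a,w,b)
            if e<.006 and -.02<p[2]<.04: print("sw",p.round(4),round(e,4))
E
```

```text
t [[189.4, 166.2], [218.1, 168.1], [246.9, 169.9], [216.1, 197.1], [245.0, 199.0]]
s [[285.4, 271.8], [240.8, 279.4], [266.5, 293.5], [220.0, 302.0]]
w [[235.8, 6.7], [587.4, 34.7], [148.6, 162.0], [231.6, 170.3], [151.5, 238.8], [228.9, 247.1], [307.0, 255.0]]
s [0.6418 0.2776 0.0123] 0.0006
w [0.6419 0.2777 0.0117] 0.0005
s [0.6354 0.2015 0.0135] 0.0004
w [0.6353 0.2016 0.0127] 0.0001
w [0.6291 0.1258 0.0131] 0.0001
s [0.5596 0.2076 0.0134] 0.0009
w [0.5592 0.2075 0.0126] 0.0001
s [0.5535 0.1319 0.0134] 0.0012
w [0.553  0.1316 0.0133] 0.0002
sw [0.5529 0.1331 0.0155] 0.0009
sw [0.6349 0.202  0.0142] 0.0006
sw [0.5591 0.2082 0.0146] 0.0009
sw [0.6414 0.2776 0.0124] 0.0
```

The orange dots in the cups put the seat at z ≈ 0.013, so guide 1 is fully seated. The refined cups are E (0.635,0.202), D (0.629,0.126), B (0.559,0.208) and C (0.553,0.132). On to guide 2.

```bash
python3 -m inch '[[[0,0.0009,0],[0.0255,-0.1157,0],0],[[0,0,0],[0.0255,-0.1157,0],0],[[0,0,0],[0.0255,-0.1157,0],0],[[0,0,0],[0.0255,-0.1157,0],0],[[0,0,0],[0.0255,-0.1157,0],0],[[0,0,0],[0.0255,-0.1157,0],0],[[0,0,0],[0.0255,-0.1157,0],0],[[0,0,0],[0.0255,-0.1157,0],0],[[0,0,0],[0.0255,-0.1157,0],0],[[0,0,0],[0.0255,-0.1157,0],0]]'|head -1
python3 -m inch '[[[0,0,0],[0.0255,-0.1157,0],-0.3],[[0,0,0],[0.0255,-0.1157,0],-0.3],[[0,0,0],[0.0255,-0.1157,0],-0.3],[[0,0,0],[0.0255,-0.1157,0],-0.3],[[0,0,0],[0.0255,-0.1157,0],-0.3],[[0,0,0],[0.0255,-0.1157,0],-0.3],[[0,0,0],[0.0255,-0.1157,0],-0.3],[[0,0,0],[0,0,0],-0.3],[[0,0,0],[0,0,0],-0.3]]'|head -1
python3 - <<'E'
from h import *
for l in guides()[0]: print(l)
wg(); to(.452,-.307,.03)
E
```

```text
clock: 19.27
clock: 20.02
([0.5643, -0.2258], [0.5652, -0.227, 0.0689], np.float64(0.0012))
([0.5658, 0.284], [0.5658, 0.2823, 0.0841], np.float64(0.0007))
([0.5467, -0.417], [0.547, -0.4195, 0.0701], np.float64(0.0002))
([0.4582, -0.3046], [0.4552, -0.3079, 0.0681], np.float64(0.0052))
blue [317.7 196.3] 1033 [301 176  34  43] -> [ 0.452  -0.3063]
blue [208.7 208.7] 1176 [187 188  43  43] -> [ 0.4643 -0.3902]
blue [181.  296.1] 935 [161 278  43  41] -> [ 0.5429 -0.4191]
eef [ 0.4513 -0.3065  0.1594] Tool [[-1.0, -0.029, -0.003], [-0.029, 1.0, 0.0], [0.003, 0.0, -1.0]] j6 -0.625 w 0.056
shift units [-0.003 -0.002  0.431] tilt fix turn units [ 0.0001 -0.0005 -0.    ]
```

```bash
python3 -m inch '[[[0,-0.0005,0],[-0.003,-0.001,0.1],-0.3],[[0,0,0],[0,0,0.1],-0.3],[[0,0,0],[0,0,0.1],-0.3],[[0,0,0],[0,0,0.09],-0.3],[[0,0,0],[0,0,0.04],-0.3],[[0,0,0],[0,0,0],-0.3],[[0,0,0],[0,0,0],-0.3]]'|sed -n 2,4p
python3 -m inch '[[[0,0,0],[0,0,0],0.2],[[0,0,0],[0,0,0],0.6],[[0,0,0],[0,0,0],1],[[0,0,0],[0,0,0],1],[[0,0,0],[0,0,0],1]]'|sed -n 2,6p
python3 -m inch '[[[0,0,0],[0,0,-0.03],1],[[0,0,0],[0,0,-0.06],1],[[0,0,0],[0,0,-0.08],1],[[0,0,0],[0,0,-0.1],1],[[0,0,0],[0,0,-0.1],1],[[0,0,0],[0,0,-0.08],1],[[0,0,0],[0,0,-0.03],1],[[0,0,0],[0,0,0],1]]'|sed -n 2,6p
python3 - <<'E'
from h import *
to(.6353,.2018,.17)
E
```

```text
eef_pos: [0.4524, -0.3064, 0.0305]
tool_rot: [-0.015, 1.0, 0.0, -0.0]
ft_force: [0.9, 0.3, 0.0]
eef_pos: [0.4538, -0.308, 0.0328]
tool_rot: [-0.014, 1.0, -0.001, 0.002]
ft_force: [-0.5, 2.2, 5.5]
grip_width: 0.0245
grasp_force: 58.8
eef_pos: [0.4537, -0.3092, 0.1781]
tool_rot: [-0.014, 1.0, -0.002, 0.003]
ft_force: [0.1, -0.2, -0.7]
grip_width: 0.0244
grasp_force: 59.0
eef [ 0.4537 -0.3092  0.1781] Tool [[-1.0, -0.028, 0.006], [-0.028, 1.0, -0.005], [-0.006, -0.005, -1.0]] j6 -0.626 w 0.024
shift units [-0.652  1.686  0.023] tilt fix turn units [-0.0008  0.001  -0.    ]
```

```bash
python3 -m inch '[[[-0.0008,0.001,0],[-0.02,0.05,0],1],[[0,0,0],[-0.038,0.1,0],1],[[0,0,0],[-0.041,0.1054,0],1],[[0,0,0],[-0.041,0.1054,0],1],[[0,0,0],[-0.041,0.1054,0],1],[[0,0,0],[-0.041,0.1054,0],1],[[0,0,0],[-0.041,0.1054,0],1],[[0,0,0],[-0.041,0.1054,0],1]]'|tail -2
python3 -m inch '[[[0,0,0],[-0.041,0.1054,0],1],[[0,0,0],[-0.041,0.1054,0],1],[[0,0,0],[-0.041,0.1054,0],1],[[0,0,0],[-0.041,0.1054,0],1],[[0,0,0],[-0.041,0.1054,0],1],[[0,0,0],[-0.041,0.1054,0],1],[[0,0,0],[-0.041,0.1054,0],1],[[0,0,0],[-0.041,0.1054,0],1],[[0,0,0],[-0.02,0.06,0],1],[[0,0,0],[0,0,0],1]]'|tail -2
python3 -m inch '[[[0,0,0],[0,0,0],1]]'|tail -2
python3 - <<'E'
from h import *
to(.6353,.2018,.06);wg()
E
```

```text
grip_width: 0.0246
grasp_force: 59.1
grip_width: 0.0241
grasp_force: 59.2
grip_width: 0.0241
grasp_force: 59.2
eef [0.6325 0.2038 0.1728] Tool [[-1.0, -0.03, -0.01], [-0.03, 1.0, 0.002], [0.01, 0.002, -1.0]] j6 0.279 w 0.024
shift units [-0.013 -0.008  0.376] tilt fix turn units [ 0.0004 -0.0015 -0.    ]
blue [430.4 108.9] 1247 [408  92  47  37] -> [0.5657 0.2876]
blue [316.7 278.6] 4703 [284 233  66  95] -> [0.7105 0.2062]
```

```bash
python3 -m inch '[[[0.0004,-0.0015,0],[-0.013,-0.008,0],1],[[0,0,0],[0,0,0.08],1],[[0,0,0],[0,0,0.1],1],[[0,0,0],[0,0,0.1],1],[[0,0,0],[0,0,0.07],1],[[0,0,0],[0,0,0.03],1],[[0,0,0],[0,0,0],1],[[0,0,0],[0,0,0],1]]'
python3 - <<'E'
from h import *
to(.6353,.2018,.046)
E
```

```text
clock: 24.13
eef_pos: [0.6384, 0.1999, 0.0625]
tool_rot: [-0.013, 1.0, 0.001, 0.002]
ft_force: [0.5, 0.2, -1.2]
grip_width: 0.0243
grasp_force: 59.2
eef [0.6384 0.1999 0.0625] Tool [[-1.0, -0.026, 0.005], [-0.026, 1.0, 0.002], [-0.005, 0.002, -1.0]] j6 0.277 w 0.024
shift units [0.011 0.006 0.055] tilt fix turn units [0.0003 0.0007 0.    ]
```

```bash
python3 -m inch '[[[0,0,0],[0.01,0.006,0],1],[[0,0,0],[0,0,0.02],1],[[0,0,0],[0,0,0.02],1],[[0,0,0],[0,0,0.012],1],[[0,0,0],[0,0,0],1],[[0,0,0],[0,0,0],1]]'|sed -n 2,5p
```

```text
eef_pos: [0.6366, 0.2021, 0.0487]
tool_rot: [-0.014, 1.0, 0.001, 0.004]
ft_force: [-0.6, -2.3, 6.8]
grip_width: 0.0242
```

```bash
python3 -m inch '[[[0,0,0],[0,0,0],0.3],[[0,0,0],[0,0,0],0],[[0,0,0],[0,0,0],0],[[0,0,0],[0,0,0],0],[[0,0,0],[0,0,-0.06],0],[[0,0,0],[0,0,-0.1],0],[[0,0,0],[0,0,-0.1],0],[[0,0,0],[0,0,-0.1],0],[[0,0,0],[0,0,-0.02],0],[[0,0,0],[0,0,0],0]]'|sed -n 1,5p
python3 - <<'E'
from h import *
for l in guides()[0]: print(l)
wg(); to(.4645,-.391)
E
```

```text
clock: 25.47
eef_pos: [0.6367, 0.2033, 0.1639]
tool_rot: [-0.014, 1.0, 0.002, 0.005]
ft_force: [-0.4, -0.7, -0.0]
grip_width: 0.0424
([0.6336, 0.1999], [0.6341, 0.1992, 0.0837], np.float64(0.0025))
([0.564, -0.226], [0.565, -0.227, 0.0692], np.float64(0.0014))
([0.5682, 0.2749], [0.5696, 0.2767, 0.0746], np.float64(0.0029))
([0.5468, -0.4179], [0.5472, -0.4206, 0.0693], np.float64(0.0005))
([0.4655, -0.3895], [0.4652, -0.3923, 0.0686], np.float64(0.0003))
blue [439.2 105.3] 1453 [415  87  51  40] -> [0.5657 0.288 ]
blue [312.5 200.6] 1186 [294 179  36  46] -> [0.6394 0.1994]
eef [0.6337 0.2022 0.1584] Tool [[-1.0, -0.028, 0.001], [-0.028, 1.0, 0.001], [-0.001, 0.001, -1.0]] j6 0.281 w 0.043
shift units [ 0.619 -1.961 -0.003] tilt fix turn units [0.0001 0.0002 0.    ]
```

```bash
python3 -m inch '[[[0,0,0],[0.0364,-0.1153,0],0],[[0,0,0],[0.0364,-0.1153,0],0],[[0,0,0],[0.0364,-0.1153,0],0],[[0,0,0],[0.0364,-0.1153,0],0],[[0,0,0],[0.0364,-0.1153,0],0],[[0,0,0],[0.0364,-0.1153,0],0],[[0,0,0],[0.0364,-0.1153,0],0],[[0,0,0],[0.0364,-0.1153,0],0],[[0,0,0],[0.0364,-0.1153,0],0],[[0,0,0],[0.0364,-0.1153,0],0]]'|head -1
python3 -m inch '[[[0,0,0],[0.0364,-0.1153,0],-0.3],[[0,0,0],[0.0364,-0.1153,0],-0.3],[[0,0,0],[0.0364,-0.1153,0],-0.3],[[0,0,0],[0.0364,-0.1153,0],-0.3],[[0,0,0],[0.0364,-0.1153,0],-0.3],[[0,0,0],[0.0364,-0.1153,0],-0.3],[[0,0,0],[0.0364,-0.1153,0],-0.3],[[0,0,0],[0,0,0],-0.3],[[0,0,0],[0,0,0],-0.3]]'|head -1
python3 - <<'E'
from h import *
for l in guides()[0]: print(l)
wg(); to(.465,-.3912,.03)
E
```

```text
clock: 26.45
clock: 27.2
([0.6355, 0.2008], [0.6351, 0.1997, 0.0834], np.float64(0.0006))
([0.564, -0.2256], [0.5649, -0.2267, 0.0694], np.float64(0.0013))
([0.5658, 0.284], [0.5658, 0.2823, 0.0841], np.float64(0.0007))
([0.5341, -0.3949], [0.5355, -0.3966, 0.0705], np.float64(0.0028))
([0.4705, -0.3859], [0.4675, -0.3896, 0.0693], np.float64(0.0057))
blue [315.3 195.1] 1066 [299 174  34  44] -> [ 0.4644 -0.3901]
blue [286.3 284.1] 1170 [270 261  32  49] -> [ 0.5409 -0.4118]
blue [502.4 303.8] 725 [481 289  47  37] -> [ 0.557  -0.2273]
eef [ 0.4652 -0.389   0.1572] Tool [[-1.0, -0.029, 0.002], [-0.029, 1.0, 0.004], [-0.002, 0.004, -1.0]] j6 -0.728 w 0.055
shift units [ 0.002 -0.009  0.424] tilt fix turn units [0.0006 0.0004 0.    ]
```

```bash
python3 -m inch '[[[0,0,0],[0.002,-0.006,0.1],-0.3],[[0,0,0],[0,0,0.1],-0.3],[[0,0,0],[0,0,0.1],-0.3],[[0,0,0],[0,0,0.09],-0.3],[[0,0,0],[0,0,0.034],-0.3],[[0,0,0],[0,0,0],-0.3],[[0,0,0],[0,0,0],-0.3]]'|sed -n 2,4p
python3 -m inch '[[[0,0,0],[0,0,0],0.2],[[0,0,0],[0,0,0],0.6],[[0,0,0],[0,0,0],1],[[0,0,0],[0,0,0],1],[[0,0,0],[0,0,0],1]]'|sed -n 2,6p
python3 -m inch '[[[0,0,0],[0,0,-0.03],1],[[0,0,0],[0,0,-0.06],1],[[0,0,0],[0,0,-0.08],1],[[0,0,0],[0,0,-0.1],1],[[0,0,0],[0,0,-0.1],1],[[0,0,0],[0,0,-0.08],1],[[0,0,0],[0,0,-0.03],1],[[0,0,0],[0,0,0],1]]'|sed -n 2,6p
python3 - <<'E'
from h import *
to(.5594,.2076,.17)
E
```

```text
eef_pos: [0.466, -0.3911, 0.0317]
tool_rot: [-0.015, 1.0, 0.001, 0.002]
ft_force: [-0.0, 0.5, 0.3]
eef_pos: [0.4669, -0.3924, 0.0338]
tool_rot: [-0.014, 1.0, 0.0, 0.004]
ft_force: [-0.1, 3.1, 6.0]
grip_width: 0.0241
grasp_force: 58.6
eef_pos: [0.4662, -0.3938, 0.1789]
tool_rot: [-0.014, 1.0, -0.001, 0.005]
ft_force: [-0.3, -0.0, -1.5]
grip_width: 0.0244
grasp_force: 58.9
eef [ 0.4662 -0.3938  0.1789] Tool [[-1.0, -0.027, 0.009], [-0.028, 1.0, -0.003], [-0.009, -0.003, -1.0]] j6 -0.731 w 0.024
shift units [-0.366  1.995  0.027] tilt fix turn units [-0.0005  0.0014 -0.    ]
```

```bash
python3 -m inch '[[[0,0.001,0],[-0.02,0.05,0],1],[[0,0,0],[-0.02,0.1,0],1],[[0,0,0],[-0.0203,0.115,0],1],[[0,0,0],[-0.0203,0.115,0],1],[[0,0,0],[-0.0203,0.115,0],1],[[0,0,0],[-0.0203,0.115,0],1],[[0,0,0],[-0.0203,0.115,0],1],[[0,0,0],[-0.0203,0.115,0],1]]'|tail -2
python3 -m inch '[[[0,0,0],[-0.0203,0.115,0],1],[[0,0,0],[-0.0203,0.115,0],1],[[0,0,0],[-0.0203,0.115,0],1],[[0,0,0],[-0.0203,0.115,0],1],[[0,0,0],[-0.0203,0.115,0],1],[[0,0,0],[-0.0203,0.115,0],1],[[0,0,0],[-0.0203,0.115,0],1],[[0,0,0],[-0.0203,0.115,0],1],[[0,0,0],[-0.0203,0.115,0],1],[[0,0,0],[-0.0203,0.115,0],1]]'|tail -2
python3 -m inch '[[[0,0,0],[0,0,0],1],[[0,0,0],[0,0,0],1]]'|tail -2
python3 - <<'E'
from h import *
to(.5594,.2076,.065)
E
```

```text
grip_width: 0.0238
grasp_force: 59.1
grip_width: 0.0242
grasp_force: 59.1
grip_width: 0.0242
grasp_force: 59.4
eef [0.5563 0.209  0.1733] Tool [[-0.999, -0.031, -0.006], [-0.031, 1.0, -0.0], [0.006, 0.0, -1.0]] j6 0.327 w 0.024
shift units [-0.012 -0.005  0.361] tilt fix turn units [ 0.    -0.001 -0.   ]
```

```bash
python3 -m inch '[[[0,-0.0007,0],[-0.012,-0.005,0],1],[[0,0,0],[0,0,0.08],1],[[0,0,0],[0,0,0.1],1],[[0,0,0],[0,0,0.1],1],[[0,0,0],[0,0,0.06],1],[[0,0,0],[0,0,0.02],1],[[0,0,0],[0,0,0],1],[[0,0,0],[0,0,0],1]]'
python3 - <<'E'
from h import *
to(.5594,.2076,.047)
E
```

```text
clock: 31.35
eef_pos: [0.562, 0.2053, 0.0687]
tool_rot: [-0.013, 1.0, 0.001, 0.001]
ft_force: [0.5, 1.1, -1.6]
grip_width: 0.0243
grasp_force: 59.3
eef [0.562  0.2053 0.0687] Tool [[-1.0, -0.026, 0.003], [-0.026, 1.0, 0.002], [-0.003, 0.002, -1.0]] j6 0.324 w 0.024
shift units [0.009 0.008 0.072] tilt fix turn units [0.0003 0.0004 0.    ]
```

```bash
python3 -m inch '[[[0,0,0],[0.008,0.008,0],1],[[0,0,0],[0,0,0.03],1],[[0,0,0],[0,0,0.025],1],[[0,0,0],[0,0,0.015],1],[[0,0,0],[0,0,0],1],[[0,0,0],[0,0,0],1]]'|sed -n 2,5p
```

```text
eef_pos: [0.5613, 0.2079, 0.0496]
tool_rot: [-0.014, 1.0, 0.0, 0.004]
ft_force: [0.4, -3.9, 8.8]
grip_width: 0.0243
```

```bash
python3 -m inch '[[[0,0,0],[0,0,0],0.3],[[0,0,0],[0,0,0],0],[[0,0,0],[0,0,0],0],[[0,0,0],[0,0,0],0],[[0,0,0],[0,0,-0.06],0],[[0,0,0],[0,0,-0.1],0],[[0,0,0],[0,0,-0.1],0],[[0,0,0],[0,0,-0.1],0],[[0,0,0],[0,0,-0.02],0],[[0,0,0],[0,0,0],0]]'|sed -n 1,5p
python3 - <<'E'
from h import *
for l in guides()[0]: print(l)
wg(); to(.5365,-.398)
E
```

```text
clock: 32.68
eef_pos: [0.5607, 0.2094, 0.1642]
tool_rot: [-0.014, 1.0, 0.002, 0.004]
ft_force: [0.1, 1.0, -0.3]
grip_width: 0.0425
([0.6357, 0.2007], [0.6353, 0.1995, 0.0836], np.float64(0.0004))
([0.5643, -0.2261], [0.5652, -0.2272, 0.0689], np.float64(0.0012))
([0.5395, -0.4126], [0.5402, -0.4151, 0.0694], np.float64(0.0012))
([0.5525, 0.2075], [0.5558, 0.2073, 0.0874], np.float64(0.0082))
blue [313.8 202.9] 1240 [296 180  36  48] -> [0.5654 0.2064]
blue [417.6 211.9] 1322 [397 190  44  46] -> [0.5705 0.2874]
blue [302.6 292.2] 1262 [285 268  34  51] -> [0.6441 0.1991]
eef [0.5578 0.2081 0.1594] Tool [[-1.0, -0.028, -0.001], [-0.028, 1.0, 0.001], [0.001, 0.001, -1.0]] j6 0.329 w 0.043
shift units [ 1.270e-01 -2.018e+00 -2.000e-03] tilt fix turn units [ 0.0001 -0.0001 -0.    ]
```

```bash
python3 -m inch '[[[0,0,0],[0.0066,-0.1154,0],0],[[0,0,0],[0.0066,-0.1154,0],0],[[0,0,0],[0.0066,-0.1154,0],0],[[0,0,0],[0.0066,-0.1154,0],0],[[0,0,0],[0.0066,-0.1154,0],0],[[0,0,0],[0.0066,-0.1154,0],0],[[0,0,0],[0.0066,-0.1154,0],0],[[0,0,0],[0.0066,-0.1154,0],0],[[0,0,0],[0.0066,-0.1154,0],0],[[0,0,0],[0.0066,-0.1154,0],0]]'|head -1
python3 -m inch '[[[0,0,0],[0.0066,-0.1154,0],-0.3],[[0,0,0],[0.0066,-0.1154,0],-0.3],[[0,0,0],[0.0066,-0.1154,0],-0.3],[[0,0,0],[0.0066,-0.1154,0],-0.3],[[0,0,0],[0.0066,-0.1154,0],-0.3],[[0,0,0],[0.0066,-0.1154,0],-0.3],[[0,0,0],[0.0066,-0.1154,0],-0.3],[[0,0,0],[0.0066,-0.1154,0],-0.3],[[0,0,0],[0,0,0],-0.3],[[0,0,0],[0,0,0],-0.3]]'|sed -n 1,4p
python3 - <<'E'
from h import *
for l in guides()[0]: print(l)
wg(); to(.540,-.415,.03)
E
```

```text
clock: 33.67
clock: 34.5
eef_pos: [0.5387, -0.4167, 0.1562]
tool_rot: [-0.012, 1.0, 0.003, -0.001]
ft_force: [-0.3, 1.2, 0.2]
([0.6354, 0.2005], [0.6352, 0.1995, 0.0834], np.float64(0.0008))
([0.5642, -0.2257], [0.5651, -0.2268, 0.069], np.float64(0.0012))
([0.5657, 0.2841], [0.5658, 0.2823, 0.0845], np.float64(0.0008))
([0.5607, 0.2075], [0.561, 0.2064, 0.0841], np.float64(0.0013))
([0.5396, -0.403], [0.5384, -0.4039, 0.0768], np.float64(0.0025))
blue [317.3 195.3] 1048 [301 175  34  43] -> [ 0.5398 -0.4136]
blue [549.8 230.7] 1473 [524 210  55  44] -> [ 0.5644 -0.2251]
eef [ 0.5402 -0.4139  0.1586] Tool [[-1.0, -0.029, 0.0], [-0.029, 1.0, 0.004], [-0.0, 0.004, -1.0]] j6 -0.684 w 0.056
shift units [ 0.001 -0.005  0.429] tilt fix turn units [0.0006 0.     0.    ]
```

```bash
python3 -m inch '[[[0,0,0],[0.001,-0.003,0.1],-0.3],[[0,0,0],[0,0,0.1],-0.3],[[0,0,0],[0,0,0.1],-0.3],[[0,0,0],[0,0,0.09],-0.3],[[0,0,0],[0,0,0.038],-0.3],[[0,0,0],[0,0,0],-0.3],[[0,0,0],[0,0,0],-0.3]]'|sed -n 2,4p
python3 -m inch '[[[0,0,0],[0,0,0],0.2],[[0,0,0],[0,0,0],0.6],[[0,0,0],[0,0,0],1],[[0,0,0],[0,0,0],1],[[0,0,0],[0,0,0],1]]'|sed -n 2,6p
python3 -m inch '[[[0,0,0],[0,0,-0.03],1],[[0,0,0],[0,0,-0.06],1],[[0,0,0],[0,0,-0.08],1],[[0,0,0],[0,0,-0.1],1],[[0,0,0],[0,0,-0.1],1],[[0,0,0],[0,0,-0.08],1],[[0,0,0],[0,0,-0.03],1],[[0,0,0],[0,0,0],1]]'|sed -n 2,6p
python3 - <<'E'
from h import *
to(.629,.126,.17)
E
```

```text
eef_pos: [0.5409, -0.4151, 0.032]
tool_rot: [-0.015, 1.0, 0.001, 0.001]
ft_force: [0.6, 0.3, 1.6]
eef_pos: [0.5422, -0.4165, 0.0345]
tool_rot: [-0.014, 1.0, 0.0, 0.003]
ft_force: [1.0, 1.8, 6.1]
grip_width: 0.0241
grasp_force: 58.7
eef_pos: [0.5416, -0.4179, 0.1795]
tool_rot: [-0.014, 1.0, -0.001, 0.004]
ft_force: [-0.5, 0.2, -1.1]
grip_width: 0.0243
grasp_force: 58.8
eef [ 0.5416 -0.4179  0.1795] Tool [[-1.0, -0.027, 0.008], [-0.027, 1.0, -0.003], [-0.008, -0.003, -1.0]] j6 -0.686 w 0.024
shift units [-0.341  1.804  0.029] tilt fix turn units [-0.0004  0.0012 -0.    ]
```

```bash
python3 -m inch '[[[0,0.001,0],[-0.02,0.05,0],1],[[0,0,0],[-0.02,0.1,0],1],[[0,0,0],[-0.02,0.115,0],1],[[0,0,0],[-0.02,0.115,0],1],[[0,0,0],[-0.02,0.115,0],1],[[0,0,0],[-0.02,0.115,0],1],[[0,0,0],[-0.02,0.115,0],1],[[0,0,0],[-0.02,0.115,0],1]]'|tail -2
python3 -m inch '[[[0,0,0],[-0.02,0.115,0],1],[[0,0,0],[-0.02,0.115,0],1],[[0,0,0],[-0.02,0.115,0],1],[[0,0,0],[-0.02,0.115,0],1],[[0,0,0],[-0.02,0.115,0],1],[[0,0,0],[-0.02,0.115,0],1],[[0,0,0],[-0.02,0.115,0],1],[[0,0,0],[-0.02,0.115,0],1],[[0,0,0],[-0.02,0.044,0],1],[[0,0,0],[0,0,0],1]]'|tail -2
python3 -m inch '[[[0,0,0],[0,0,0],1],[[0,0,0],[0,0,0],1]]'|tail -2
python3 - <<'E'
from h import *
to(.629,.126,.065)
E
```

```text
grip_width: 0.0239
grasp_force: 59.0
grip_width: 0.0241
grasp_force: 59.1
grip_width: 0.024
grasp_force: 59.1
eef [0.6257 0.1271 0.1741] Tool [[-1.0, -0.028, -0.008], [-0.028, 1.0, 0.0], [0.008, 0.001, -1.0]] j6 0.171 w 0.024
shift units [-0.014 -0.004  0.364] tilt fix turn units [ 0.0001 -0.0013 -0.    ]
```

```bash
python3 -m inch '[[[0,-0.0006,0],[-0.008,0,0],1],[[0,0,0],[0,0,0.08],1],[[0,0,0],[0,0,0.1],1],[[0,0,0],[0,0,0.1],1],[[0,0,0],[0,0,0.06],1],[[0,0,0],[0,0,0.02],1],[[0,0,0],[0,0,0],1],[[0,0,0],[0,0,0],1]]'|tail -2
python3 - <<'E'
from h import *
to(.629,.126,.047)
E
```

```text
grip_width: 0.0242
grasp_force: 59.1
eef [0.6301 0.1269 0.069 ] Tool [[-1.0, -0.027, 0.001], [-0.027, 1.0, 0.002], [-0.001, 0.002, -1.0]] j6 0.171 w 0.024
shift units [ 0.004 -0.003  0.073] tilt fix turn units [0.0003 0.0001 0.    ]
```

```bash
python3 -m inch '[[[0,0,0],[0.003,-0.003,0],1],[[0,0,0],[0,0,0.03],1],[[0,0,0],[0,0,0.025],1],[[0,0,0],[0,0,0.015],1],[[0,0,0],[0,0,0],1],[[0,0,0],[0,0,0],1]]'|sed -n 2,5p
python3 -m inch '[[[0,0,0],[0,0,0],0.3],[[0,0,0],[0,0,0],0],[[0,0,0],[0,0,0],0],[[0,0,0],[0,0,0],0],[[0,0,0],[0,0,-0.06],0],[[0,0,0],[0,0,-0.1],0],[[0,0,0],[0,0,-0.1],0],[[0,0,0],[0,0,-0.1],0],[[0,0,0],[0,0,-0.02],0],[[0,0,0],[0,0,0],0]]'|sed -n 1,5p
python3 - <<'E'
from h import *
for l in guides()[0]: print(l)
wg(); to(.565,-.2265)
E
```

```text
eef_pos: [0.6311, 0.1258, 0.0501]
tool_rot: [-0.013, 1.0, 0.0, 0.003]
ft_force: [-0.1, -3.8, 8.2]
grip_width: 0.0245
clock: 39.98
eef_pos: [0.6306, 0.1272, 0.1644]
tool_rot: [-0.014, 1.0, 0.002, 0.003]
ft_force: [0.1, -0.2, -1.2]
grip_width: 0.0428
([0.6265, 0.1238], [0.6281, 0.1239, 0.0847], np.float64(0.005))
([0.5641, -0.2258], [0.5651, -0.2269, 0.069], np.float64(0.0014))
blue [438.5 107.3] 1442 [414  89  51  40] -> [0.5606 0.2122]
blue [544.2 119.9] 1840 [515 101  62  40] -> [0.566 0.293]
blue [313.6 203.2] 1227 [295 181  36  47] -> [0.6352 0.1245]
blue [416.  211.3] 1280 [396 190  42  46] -> [0.6396 0.2042]
eef [0.6276 0.1265 0.1592] Tool [[-1.0, -0.028, -0.003], [-0.028, 1.0, 0.001], [0.003, 0.001, -1.0]] j6 0.17 w 0.043
shift units [ 2.41e-01 -1.17e+00 -1.00e-03] tilt fix turn units [ 0.0002 -0.0005 -0.    ]
```

Four are in. Now the last guide: 10 rows of (0.0241, -0.117).

```bash
python3 -m inch '[[[0,0,0],[0.0241,-0.117,0],0],[[0,0,0],[0.0241,-0.117,0],0],[[0,0,0],[0.0241,-0.117,0],0],[[0,0,0],[0.0241,-0.117,0],0],[[0,0,0],[0.0241,-0.117,0],-0.3],[[0,0,0],[0.0241,-0.117,0],-0.3],[[0,0,0],[0.0241,-0.117,0],-0.3],[[0,0,0],[0.0241,-0.117,0],-0.3],[[0,0,0],[0.0241,-0.117,0],-0.3],[[0,0,0],[0.0241,-0.117,0],-0.3]]'|head -1
python3 -m inch '[[[0,0,0],[0,0,0],-0.3],[[0,0,0],[0,0,0],-0.3]]'|sed -n 1,2p
python3 - <<'E'
from h import *
for l in guides()[0]: print(l)
wg(); to(.565,-.2265,.03)
E
```

```text
clock: 40.97
clock: 41.13
eef_pos: [0.5643, -0.2278, 0.158]
([0.6355, 0.2008], [0.6351, 0.1996, 0.0837], np.float64(0.0005))
([0.6312, 0.1249], [0.6308, 0.1241, 0.0836], np.float64(0.0005))
([0.5657, 0.2841], [0.5658, 0.2823, 0.0845], np.float64(0.0007))
([0.5605, 0.2077], [0.5608, 0.2065, 0.0842], np.float64(0.0012))
blue [316.2 194.1] 1033 [300 174  34  43] -> [ 0.5644 -0.2257]
eef [ 0.5657 -0.225   0.1593] Tool [[-1.0, -0.029, -0.002], [-0.029, 1.0, 0.003], [0.002, 0.003, -1.0]] j6 -0.409 w 0.055
shift units [ 0.001 -0.006  0.431] tilt fix turn units [ 0.0005 -0.0004 -0.    ]
```

```bash
python3 -m inch '[[[0,0,0],[0.001,-0.004,0.1],-0.3],[[0,0,0],[0,0,0.1],-0.3],[[0,0,0],[0,0,0.1],-0.3],[[0,0,0],[0,0,0.09],-0.3],[[0,0,0],[0,0,0.04],-0.3],[[0,0,0],[0,0,0],-0.3],[[0,0,0],[0,0,0],-0.3]]'|sed -n 2,4p
python3 -m inch '[[[0,0,0],[0,0,0],0.2],[[0,0,0],[0,0,0],0.6],[[0,0,0],[0,0,0],1],[[0,0,0],[0,0,0],1],[[0,0,0],[0,0,0],1]]'|sed -n 2,6p
python3 -m inch '[[[0,0,0],[0,0,-0.03],1],[[0,0,0],[0,0,-0.06],1],[[0,0,0],[0,0,-0.08],1],[[0,0,0],[0,0,-0.1],1],[[0,0,0],[0,0,-0.1],1],[[0,0,0],[0,0,-0.08],1],[[0,0,0],[0,0,-0.03],1],[[0,0,0],[0,0,0],1]]'|sed -n 2,6p
python3 - <<'E'
from h import *
to(.5531,.1318,.17)
E
```

```text
eef_pos: [0.5656, -0.2254, 0.0308]
tool_rot: [-0.015, 1.0, 0.001, -0.001]
ft_force: [0.3, 1.0, 1.1]
eef_pos: [0.5674, -0.2271, 0.0337]
tool_rot: [-0.014, 1.0, 0.001, 0.002]
ft_force: [0.6, 2.3, 6.1]
grip_width: 0.024
grasp_force: 59.0
eef_pos: [0.5674, -0.2285, 0.1788]
tool_rot: [-0.014, 1.0, -0.0, 0.003]
ft_force: [0.3, 0.2, -2.2]
grip_width: 0.0245
grasp_force: 59.1
eef [ 0.5674 -0.2285  0.1788] Tool [[-1.0, -0.027, 0.005], [-0.027, 1.0, -0.001], [-0.005, -0.001, -1.0]] j6 -0.411 w 0.025
shift units [0.015 1.202 0.028] tilt fix turn units [-0.0002  0.0008 -0.    ]
```

```bash
python3 -m inch '[[[0,0.0006,0],[0,0.05,0],1],[[0,0,0],[0,0.1,0],1],[[0,0,0],[0,0.117,0],1],[[0,0,0],[0,0.117,0],1],[[0,0,0],[0,0.117,0],1],[[0,0,0],[0,0.117,0],1],[[0,0,0],[0,0.117,0],1],[[0,0,0],[0,0.117,0],1]]'|tail -2
python3 -m inch '[[[0,0,0],[0,0.117,0],1],[[0,0,0],[0,0.117,0],1],[[0,0,0],[0,0.08,0],1],[[0,0,0],[0,0.036,0],1],[[0,0,0],[0,0,0],1],[[0,0,0],[0,0,0],1],[[0,0,0],[0,0,0],1]]'|tail -2
python3 - <<'E'
from h import *
to(.5531,.1318,.065)
E
```

```text
grip_width: 0.0238
grasp_force: 59.2
grip_width: 0.0244
grasp_force: 59.3
eef [0.5552 0.1318 0.1751] Tool [[-1.0, -0.027, -0.006], [-0.027, 1.0, 0.0], [0.006, 0.001, -1.0]] j6 0.205 w 0.024
shift units [0.005 0.    0.367] tilt fix turn units [ 0.0001 -0.001  -0.    ]
```

```bash
python3 -m inch '[[[0,-0.0005,0],[0.009,0.002,0],1],[[0,0,0],[0,0,0.08],1],[[0,0,0],[0,0,0.1],1],[[0,0,0],[0,0,0.1],1],[[0,0,0],[0,0,0.06],1],[[0,0,0],[0,0,0.02],1],[[0,0,0],[0,0,0],1],[[0,0,0],[0,0,0],1]]'|tail -2
python3 - <<'E'
from h import *
to(.5531,.1318,.047)
E
```

```text
grip_width: 0.0239
grasp_force: 59.3
eef [0.5537 0.133  0.0691] Tool [[-1.0, -0.027, 0.0], [-0.027, 1.0, 0.002], [-0.0, 0.002, -1.0]] j6 0.208 w 0.024
shift units [ 0.002 -0.004  0.074] tilt fix turn units [0.0003 0.     0.    ]
```

```bash
python3 -m inch '[[[0,0,0],[0.002,-0.004,0],1],[[0,0,0],[0,0,0.03],1],[[0,0,0],[0,0,0.025],1],[[0,0,0],[0,0,0.015],1],[[0,0,0],[0,0,0],1],[[0,0,0],[0,0,0],1]]'|sed -n 2,5p
python3 -m inch '[[[0,0,0],[0,0,0],0.3],[[0,0,0],[0,0,0],0],[[0,0,0],[0,0,0],0],[[0,0,0],[0,0,0],0],[[0,0,0],[0,0,-0.06],0],[[0,0,0],[0,0,-0.1],0],[[0,0,0],[0,0,-0.1],0],[[0,0,0],[0,0,-0.1],0],[[0,0,0],[0,0,-0.1],0],[[0,0,0],[0,-0.08,-0.02],0]]'|sed -n 1,5p
python3 -m inch '[[[0,0,0],[0,-0.1,0],0],[[0,0,0],[0,-0.1,0],0],[[0,0,0],[0,-0.03,0],0],[[0,0,0],[0,0,0],0],[[0,0,0],[0,0,0],0]]'|sed -n 1,2p
python3 - <<'E'
from h import *
for l in guides()[0]: print(l)
wg("pics/d1.png"); to(.5435,.0365,.05)
c=vision.camera("wrist");print(proj(c,[[.5435,.037,.054],[.5435,.037,.021],[.5635,.037,.054]]).round(1))
E
```

```text
eef_pos: [0.5554, 0.132, 0.0491]
tool_rot: [-0.014, 1.0, 0.0, 0.003]
ft_force: [2.7, -2.4, 3.7]
grip_width: 0.0244
clock: 46.2
eef_pos: [0.5559, 0.1119, 0.1968]
tool_rot: [-0.016, 1.0, 0.003, 0.004]
ft_force: [1.8, 0.1, 1.8]
grip_width: 0.0423
clock: 46.62
eef_pos: [0.555, 0.0394, 0.1907]
([0.566, 0.2841], [0.566, 0.2823, 0.0843], np.float64(0.0006))
blue [427.9 191. ] 1050 [409 172  40  40] -> [0.558  0.1359]
blue [516.6 200.9] 1247 [493 182  50  40] -> [0.5646 0.2162]
blue [598.8 209.2] 1366 [572 191  56  39] -> [0.5701 0.2967]
blue [413.4 271.8] 728 [394 254  35  44] -> [0.6353 0.132 ]
blue [492.6 280.3] 1123 [472 260  43  43] -> [0.643  0.2089]
eef [0.5551 0.0405 0.1908] Tool [[-1.0, -0.029, -0.001], [-0.029, 1.0, 0.002], [0.001, 0.002, -1.0]] j6 0.042 w 0.043
shift units [ 0.038 -0.013  0.469] tilt fix turn units [ 0.0004 -0.0002 -0.    ]
[[312.8 167.1]
 [313.1 160.1]
 [312.2 189. ]]
```

View pics/d1.png

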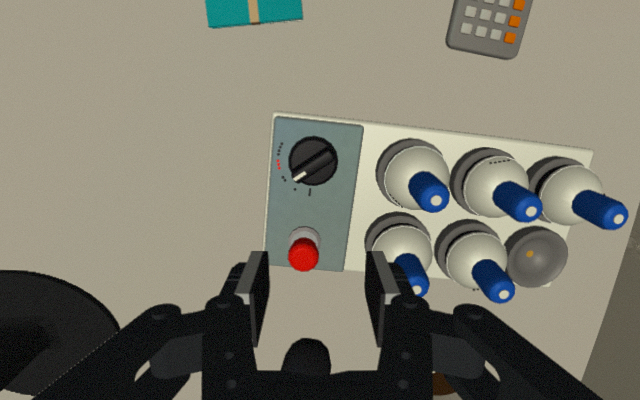

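The wrist view shows all five guides seated with the sixth cup empty, and the knob home at (304,255). The dial at (313,161) points at two dots (0.90), so one click remains. I'll rotate the gripper 1.007 rad clockwise to align with the bar.

```bash
python3 -m inch '[[[0,0,0.0178],[0,0,0],0],[[0,0,0.0178],[0,0,0],0],[[0,0,0.0178],[0,0,0],0],[[0,0,0.0178],[0,0,0],0],[[0,0,0.0178],[0,0,0],0],[[0,0,0.0178],[0,0,0],0],[[0,0,0.0178],[0,0,0],0],[[0,0,0.0178],[0,0,0],0],[[0,0,0.0178],[0,0,0],0],[[0,0,0],[0,0,0],0]]'|sed -n 1,2p
python3 - <<'E'
from h import *
for l in guides()[0]: print(l)
to(.5432,.0366,.06)
E
```

```text
clock: 47.65
eef_pos: [0.5551, 0.0404, 0.191]
([0.5658, 0.284], [0.5658, 0.2823, 0.0841], np.float64(0.0007))
eef [0.5551 0.0401 0.191 ] Tool [[-0.562, 0.827, -0.001], [0.827, 0.562, 0.002], [0.002, 0.0, -1.0]] j6 1.046 w 0.042
shift units [ 0.012 -0.04   0.437] tilt fix turn units [ 0.     -0.0003 -0.    ]
```

```bash
python3 -m inch '[[[0,0,0],[0.012,-0.04,0],0],[[0,0,0],[0,0,0.1],0],[[0,0,0],[0,0,0.1],0],[[0,0,0],[0,0,0.1],0],[[0,0,0],[0,0,0.09],0],[[0,0,0],[0,0,0.045],0],[[0,0,0],[0,0,0],0],[[0,0,0],[0,0,0],0]]'|sed -n 2,4p
python3 - <<'E'
from h import *
to(.5432,.0366,.014)
c=vision.camera("wrist");cv2.imwrite("pics/d2.png",c["img"][:,:,::-1])
E
```

```text
eef_pos: [0.5425, 0.036, 0.06]
tool_rot: [0.469, 0.883, 0.0, -0.002]
ft_force: [0.5, 0.4, -0.5]
eef [0.5425 0.036  0.06  ] Tool [[-0.56, 0.829, -0.003], [0.829, 0.56, 0.002], [0.003, -0.001, -1.0]] j6 1.042 w 0.042
shift units [-0.     0.003  0.153] tilt fix turn units [-0.0002 -0.0005  0.    ]
```

View pics/d2.png

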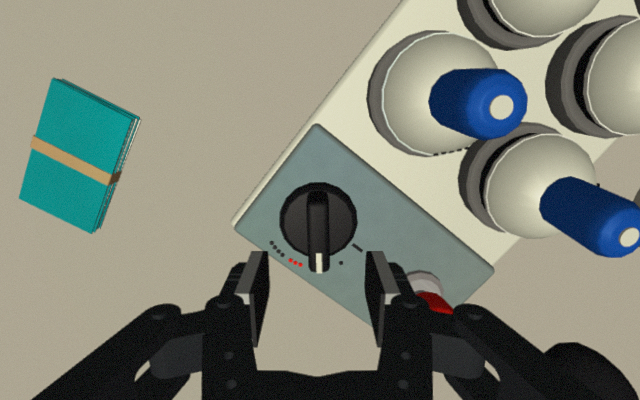

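The bar is aligned and centred between the pads, with the pointer at (319,262). I'll descend and grip.

```bash
python3 -m inch '[[[0,0,0],[0,0.003,0.06],0],[[0,0,0],[0,0,0.05],0],[[0,0,0],[0,0,0.03],0],[[0,0,0],[0,0,0.012],0],[[0,0,0],[0,0,0],0],[[0,0,0],[0,0,0],0]]'|sed -n 2,4p
python3 -m inch '[[[0,0,0],[0,0,0],0.4],[[0,0,0],[0,0,0],0.7],[[0,0,0],[0,0,0],1],[[0,0,0],[0,0,0],1],[[0,0,0],[0,0,0],1],[[0,0,0],[0,0,0],1]]'
```

```text
eef_pos: [0.5446, 0.0364, 0.0159]
tool_rot: [0.47, 0.883, 0.001, -0.0]
ft_force: [0.7, 0.3, 0.0]
clock: 49.47
eef_pos: [0.5436, 0.0359, 0.0161]
tool_rot: [0.47, 0.883, 0.0, -0.0]
ft_force: [-2.4, -1.9, 5.8]
grip_width: 0.0102
grasp_force: 59.6
```

```bash
python3 -m inch '[[[0,0,0.0183],[0,0,0],1],[[0,0,0.0183],[0,0,0],1],[[0,0,0.0183],[0,0,0],1],[[0,0,0.0183],[0,0,0],1],[[0,0,0],[0,0,0],1],[[0,0,0],[0,0,0],1]]'
python3 - <<'E'
from h import *
to(.5432,.0366,.014);print(telemetry.get_obs()["ft_torque"])
E
```

```text
clock: 49.97
eef_pos: [0.5432, 0.0357, 0.0161]
tool_rot: [0.659, 0.752, -0.0, -0.001]
ft_force: [-4.4, -1.0, 7.2]
grip_width: 0.0103
grasp_force: 59.7
eef [0.5432 0.0357 0.0161] Tool [[-0.131, 0.991, -0.001], [0.991, 0.131, 0.001], [0.001, -0.001, -1.0]] j6 1.504 w 0.01
shift units [0.003 0.    0.007] tilt fix turn units [-0.0002 -0.0001  0.    ]
[-0.36455789  0.75829654 -0.02963732]
```

```bash
python3 -m inch '[[[0,0,0],[0,0,0],0.5],[[0,0,0],[0,0,0],0],[[0,0,0],[0,0,0],0],[[0,0,0],[0,0,0],0],[[0,0,0],[0,0,-0.05],0],[[0,0,0],[0,0,-0.1],0],[[0,0,0],[0,0,-0.1],0],[[0,0,0],[0,0,-0.1],0],[[0,0,0],[0,0,-0.1],0],[[0,0,0],[0,0,0],0]]'
python3 -m inch '[[[0,0,0],[-0.1,0,0],0],[[0,0,0],[-0.12,0,0],0],[[0,0,0],[-0.12,0,0],0],[[0,0,0],[-0.12,0,0],0],[[0,0,0],[0,0,0],0],[[0,0,0],[0,0,0],0],[[0,0,0],[0,0,0],0]]'|sed -n 1,3p
python3 - <<'E'
from h import *
L,t,s=guides()
for l in L: print(l)
for b in blobs(hsv(s,*RED),30): print("knob scene",b[0],"was 279.6,223.2")
T=cv2.resize(t["img"][140:230,165:310],(580,360),interpolation=2);c=vision.camera("wrist")
cv2.imwrite("pics/f.png",np.hstack([T,np.vstack([cv2.resize(s["img"][200:300,240:340],(210,210)),cv2.resize(c["img"],(210,150))])])[:,:,::-1])
E
```

```text
clock: 50.8
eef_pos: [0.5482, 0.0365, 0.1567]
tool_rot: [0.659, 0.752, 0.005, 0.003]
ft_force: [1.1, 0.0, 0.9]
grip_width: 0.0427
grasp_force: 0.0
clock: 51.38
eef_pos: [0.5618, -0.1005, 0.1491]
tool_rot: [0.659, 0.752, 0.0, -0.001]
([0.6357, 0.2008], [0.6352, 0.1996, 0.0837], np.float64(0.0003))
([0.6314, 0.1251], [0.6309, 0.1242, 0.0836], np.float64(0.0002))
([0.5659, 0.2841], [0.5659, 0.2823, 0.0842], np.float64(0.0006))
([0.5607, 0.2077], [0.561, 0.2065, 0.0841], np.float64(0.0012))
([0.555, 0.132], [0.5547, 0.1309, 0.0847], np.float64(0.0001))
knob scene [279.68235294 223.25882353] was 279.6,223.2
```

View pics/f.png

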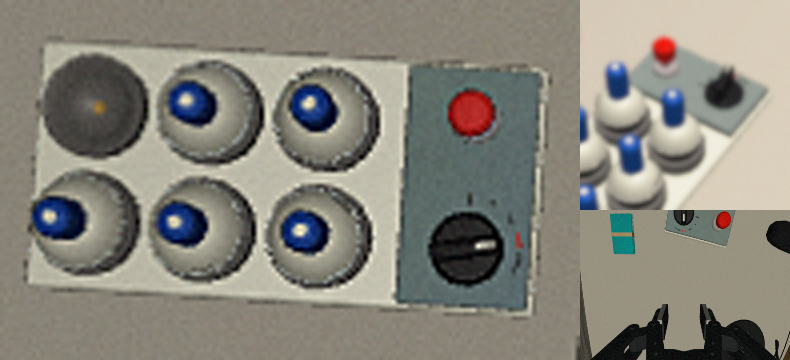

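The picture shows all five guides seated, the knob home and the pointer (485,243) on the red dots (518,241). I'm handing in.

```bash
python3 -c "
from workcell import workorder
print(workorder.job_done())"
```

```text
the job is handed in; nothing more can be done
None
```

I pulled the red knob to its stop and it sprang back home, seated all five guides in their own cups, turned the dial to the third click (three red dots), and handed the job in at about 51 s; no verdict came back.

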